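# Empty the fudge dispenser into its jar for the night

### The job

Put the fudge away for the night: take the lid off the glass jar, push every fudge square that is left in the dispenser out with its sprung slide, and drop all the squares, with any that already lie in its tray or on the counter, through the narrow neck into the jar, then put the lid back squarely on the jar. Leave the jar standing, the slide sprung back out, and the other things on the counter where they are.

Things in the scene. Friction and masses are not known exactly. Their poses are not given: they have to be found in the camera images.
- dispenser: fixed push dispenser, 250 x 110 x 142 mm. Origin: on the worktop under the axis of its clear upright shaft; z up. Squares come out towards its local -y. The shaft (inside 36.6 mm square, floor at 50 mm, black cap screwed on, top at 142 mm) holds them stacked; only the lowest fits out. It slides down a steel chute to the tray by itself
- tray (a point): middle of the floor of the dispenser's open steel catch tray, 4 mm above the worktop, 113 mm from the shaft's axis. Floor: dispenser's local y -0.091 to -0.143, x +-0.052; end lip 13 mm high, side lips 9 mm. A foil square slides easily on it and as a rule stops near the end lip. The shaft and chute are on its +y side
- slide (a joint): the dispenser's sprung push slide, m: 0 = home (out), grows as it is pressed towards the dispenser's local -y, 0.045 = stop. The spring resists with 3 N at home, 7.5 N at the stop and brings it home when let go; the next square then falls into place. A full stroke pushes out one square; less than 0.04 may not
- push_pad (a point): middle of the outer face of the slide's upright black push plate (52 mm wide, 6 mm thick, 48 to 106 mm above the worktop); this point is 82 mm above the worktop and, when home, 103 mm from the shaft's axis on the dispenser's +y side; it moves with the slide. Push it towards the shaft
- jar: loose clear glass jar, round, 0.8 kg, 150 mm tall, body 120 mm across, narrow neck at the top with an opening 57 mm across (neck 67 mm, rim 71 mm across outside); inner floor 6 mm up, the wide part ends 92 mm up. Origin: middle of its underside; z up
- jar_mouth (a point): middle of the jar's mouth, level with the rim, 150 mm above its underside
- jar_lid: loose wooden stopper lid, 0.2 kg, bottom-heavy, on the jar at the start. Origin: middle of the plug's underside, z up. Steel plug 51 mm across from 0 to 12 mm, disc 82 mm across to 22 mm, knob: neck 16 mm across to 34 mm, head 30 mm across to 55 mm. On the jar its origin is 12 mm below jar_mouth; on the worktop it stands on its plug
- square_0: hard square of fudge in gold foil with a cream paper band, 34 x 34 x 15 mm, 30 g; origin: middle of its underside as first placed, z through its 15 mm thickness. At the start it is in the dispenser's shaft
- square_1: hard square of fudge in red foil with a cream paper band, 34 x 34 x 15 mm, 30 g; origin: middle of its underside as first placed, z through its 15 mm thickness. At the start it is in the dispenser's shaft
- square_2: hard square of fudge in green foil with a cream paper band, 34 x 34 x 15 mm, 30 g; origin: middle of its underside as first placed, z through its 15 mm thickness. At the start it is in the dispenser's shaft
- square_3: hard square of fudge in blue foil with a cream paper band, 34 x 34 x 15 mm, 30 g; origin: middle of its underside as first placed, z through its 15 mm thickness. At the start it is in the dispenser's shaft (absent in some runs)
- square_4: hard square of fudge in purple foil with a cream paper band, 34 x 34 x 15 mm, 30 g; origin: middle of its underside as first placed, z through its 15 mm thickness. At the start it is in the dispenser's tray (absent in some runs)
- square_5: hard square of fudge in orange foil with a cream paper band, 34 x 34 x 15 mm, 30 g; origin: middle of its underside as first placed, z through its 15 mm thickness. At the start it is on the worktop right of the jar (absent in some runs)
- jam_jar_0: red portion jam jar with a white lid, 45 mm across, 50 mm tall, bystander at the back of the worktop, in front of the display case, whose upright glass front stands at about x = 0.68; origin: middle of its underside
- jam_jar_1: orange portion jam jar with a white lid, 45 mm across, 50 mm tall, bystander at the back of the worktop, in front of the display case, whose upright glass front stands at about x = 0.68; origin: middle of its underside
- jam_jar_2: purple portion jam jar with a white lid, 45 mm across, 50 mm tall, bystander at the back of the worktop, in front of the display case, whose upright glass front stands at about x = 0.68; origin: middle of its underside
- kitchen_timer: white kitchen timer standing on edge, 32 x 65 x 64 mm, bystander at the back; origin: middle of its underside
- service_bell: chrome counter bell on a black base, 62 mm across, 48 mm tall, bystander on the right; origin: middle of its underside
- pastry_brush: flat pastry brush with a brown handle lying near the front edge, 36 x 176 x 11 mm, bystander; origin: middle of its underside, handle along its y

How it is judged (in metres and radians):
On the way, in this order (a step that is already met when the one before it is completed fails the run):
1. the lid is off and clear of the jar (horizontal distance between jar_lid and jar above 0.07 m), for 0.2 s.
2. every square is inside the jar (z of square_0 in the frame of jar between -0.005 and 0.105 m and horizontal distance between each of square_0, square_1, square_2, square_3, square_4, square_5 and jar below 0.062 m and z of square_1 in the frame of jar between -0.005 and 0.105 m and z of square_2 in the frame of jar between -0.005 and 0.105 m and z of square_3 in the frame of jar between -0.005 and 0.105 m and z of square_4 in the frame of jar between -0.005 and 0.105 m and z of square_5 in the frame of jar between -0.005 and 0.105 m), for 0.2 s.
At the end, for the whole second after the job is handed in: every square that was present lies at rest inside the jar, below its neck; the lid's plug is in the jar's mouth with the disc down on the rim (within 8 mm of centre, 4 mm of height, 0.08 rad of square); the jar stands upright; the slide is back home (within 5 mm) (all of step 2 and linear speed of each of square_0, square_1, square_2, square_3, square_4, square_5 below 0.03 m/s and horizontal distance between jar_lid and jar_mouth below 0.008 m and z of jar_lid in the frame of jar below 0.142 m and angle between the z axis of jar_lid and the z axis of jar, either way round below 0.08 rad and angle between jar_lid's own z axis and vertical below 0.15 rad and value of joint slide below 0.005 m and angle between jar's own z axis and vertical below 0.1 rad and linear speed of each of jar, jar_lid below 0.02 m/s); the robot touches nothing.
It fails at once if the jar is tipped by more than about 30 degrees (angle between jar's own z axis and vertical above 0.5 rad).
It fails at once if a jam jar, the timer, the bell or the brush is moved by more than 40 mm (distance of any of jam_jar_0, jam_jar_1, jam_jar_2, kitchen_timer, service_bell, pastry_brush from where it was at the start of the episode above 0.04 m).
Of square_3, square_4, square_5 only 1 to 3 are there at a start; the rules pass over those that are not, and their reading is None.
At some moment in a run one of jar_lid, square_4, square_5 may be knocked a few centimetres aside while the robot is not near it.
Once in a run the grip may slacken for a moment while it holds something.
It also fails if it takes over 210 s, if anything falls off the work surface, if the arm or the gripper's body presses on something with over 40 N, if the wrist force passes 120 N, or if a joint passes its speed limit or range.

### The arm

A 7-joint arm with a two-finger parallel gripper is mounted at the origin on a cart in front of the work surface, level with it; the furniture and walls round the work are solid. World frame = base frame: x ahead of the robot, y to its left, z up, the work surface at z = 0. Lengths are in m, angles in degrees, forces in N, time in s.
With the tool pointing down it reaches from about 0.425 to 0.875 m from the base axis. Payload 4.7 kg.
Tool frame: the origin (TCP) lies between the finger pads; the fingertips stand env.tip_reach ahead of it and the grasp point (between the pads) lies 2 mm behind it (env.tip_reach is the distance from the TCP to the fingertips, in m); z points along the fingers, y is the line along which they close (so a half turn about z gives the same grasp; the last joint's range is limited). The gripper opens to 87 mm and grips with 3 to 60 N. Pads are 19 mm wide; open, the fingers measure 117 mm over their backs; the gripper's body (75 mm by 190 mm) begins 51 mm behind the grasp point.
Start: joints at [67.099, 18.392, -4.016, 83.108, 1.295, 78.541, -3.26], TCP at [0.261, -0.595, 0.24] pointing down, gripper open.
Joint ranges: [-163.93, 163.93], [-17.29, 119.83], [-79.2, 71.16], [3.27, 140.29], [-89.18, 269.18], [5.43, 117.66], [-154.24, 154.24]. Speed limits (degrees/s): [147.25, 147.25, 180, 180, 180, 180, 180].

### API

Orientations are given as [roll, pitch, yaw] about the fixed x, y, z axes, in that order (R = Rz(yaw) Ry(pitch) Rx(roll)).
In Python, from cell import env, imaging gives the robot as it stands (env), with the cameras (imaging).
- The arm moves only by the shell command python3 steer.py 'ROWS' [FORCE]. ROWS is 1 to 8 rows, parted by a bar, with the numbers parted by spaces; each row has 5 numbers: dx, dy, dz in m, then a turn about the tool's z in degrees, then the finger opening in m; each row is the pose to reach, as a shift and turn from the pose commanded when the command began, along the tool's axes at that moment; what a row does not reach only later rows make up. A row lasts 1/12 s, in which the tool goes at most 0.0417 m and 7.16 degrees, less where a joint would pass 70% of its speed; a pose out of reach is approached as far as the arm can. The fingers move at their own pace and stop on an object; FORCE is the grip in N (left out, the last holds). Time passes only in rows, so rows that do not move let the fingers close. It prints the time, the measured TCP pose, the force, the opening and the grip force at its end. Input that does not fit is refused with a message, and nothing moves.
- env.get_obs(): the state, without advancing time (a new reading comes with each control period).
- imaging.read_camera(name): name is "scene" or "top" or "wrist"; returns a dict with "color" (384x512x3 uint8, blue, green, red), "fx", "fy", "cx", "cy" (pixels), "world_from_camera" (4x4, takes a point from camera to world coordinates). Camera axes: x right, y down, z forward; pixel columns grow to the right and rows downward; lengths in m; the calibration is good to about 2 mm. A picture is of the moment at which its call begins. There is no depth.
- env.sign_off(): hands the job in; it is judged then, once.
The state is a dict: "time_s": time; "qpos": joint angles; "joint_velocities": joint speeds; "effort": joint torques, N m; "tool_pos": TCP position; "tool_rot": TCP orientation; "force": force on the tool from outside, world axes, zero at the start; "wrist_torque": the same for the moment, N m; "grip_width": finger opening in m; "grasp_force": force on a finger pad.
Only numpy, scipy, OpenCV 4.12 (cv2) and the standard library are available. Lean on these libraries where they do the work, as an engineer would, in place of code of your own. Each camera call takes 0.05 s, during which the arm holds its last target. There are 200 camera calls.

## Working session

There is one attempt and no reset: what is moved stays moved. The work goes in short steps, Python scripts to look and compute and a shell command to move; the robot and the scene stay as the last step left them, time stands still between calls to the robot, and variables do not carry over. Pictures are saved under pics/ and viewed, at most 14 in all, crops included, and the job is handed in when it is done.

```bash
ls; mkdir -p pics
cat > h.py <<'E'
import numpy as np, cv2
from cell import env, imaging
def ray(c,u,v):
    T=c["world_from_camera"]; d=T[:3,:3]@np.array([(u-c["cx"])/c["fx"],(v-c["cy"])/c["fy"],1]); return T[:3,3],d
def plane(c,u,v,z):
    o,d=ray(c,u,v); return o+d*(z-o[2])/d[2]
def two(a,b):
    (o1,d1),(o2,d2)=a,b; d1=d1/np.linalg.norm(d1); d2=d2/np.linalg.norm(d2)
    t=np.linalg.lstsq(np.c_[d1,-d2],o2-o1,rcond=None)[0]; p,q=o1+d1*t[0],o2+d2*t[1]
    return (p+q)/2,np.linalg.norm(p-q)
def proj(c,p):
    q=np.linalg.inv(c["world_from_camera"])@np.r_[p,1]; return np.array([q[0]/q[2]*c["fx"]+c["cx"],q[1]/q[2]*c["fy"]+c["cy"]])
E
python3 - <<'E'
from h import *
print(env.tip_reach, env.get_obs())
for n in("top","scene"):
    c=imaging.read_camera(n); print(n,c["fx"],c["world_from_camera"].round(3).tolist())
    cv2.imwrite(f"pics/{n}0.png",cv2.resize(c["color"],(800,600)));np.save(f"pics/{n}0.npy",c,allow_pickle=True)
E
```

```text
cell.py
pics
steer.py
0.017 {'time_s': 0.0, 'qpos': array([67.09772473, 18.44182831, -4.01619573, 83.17459656,  1.29460855,
       78.54098938, -3.25978515]), 'joint_velocities': array([-0.13458631, -0.02181046,  0.04956159, -0.01715837, -0.01524618,
        0.07840012, -0.00667019]), 'effort': array([-1.15099323e-03, -4.91284096e+01, -4.04575747e-01, -3.12525380e+01,
       -6.38302742e-02,  4.38011752e-02,  1.88743734e-04]), 'tool_pos': array([ 0.2611251 , -0.59467274,  0.23843287]), 'tool_rot': array([-1.79887811e+02,  5.12627772e-03,  2.37127904e+01]), 'force': array([ 0.46262009, -0.23279441, -0.11823978]), 'wrist_torque': array([-0.00625844,  0.01272821, -0.04337044]), 'grasp_force': 0.0, 'grip_width': 0.08708117952408267}
top 463.47557095752717 [[0.029, -0.998, 0.064, 0.402], [-1.0, -0.028, 0.007, -0.078], [-0.005, -0.064, -0.998, 1.446], [0.0, 0.0, 0.0, 1.0]]
scene 453.9684793469429 [[-0.737, -0.313, 0.599, -0.42], [-0.676, 0.351, -0.648, 0.939], [-0.008, -0.882, -0.471, 0.84], [0.0, 0.0, 0.0, 1.0]]
```

View pics/top0.png

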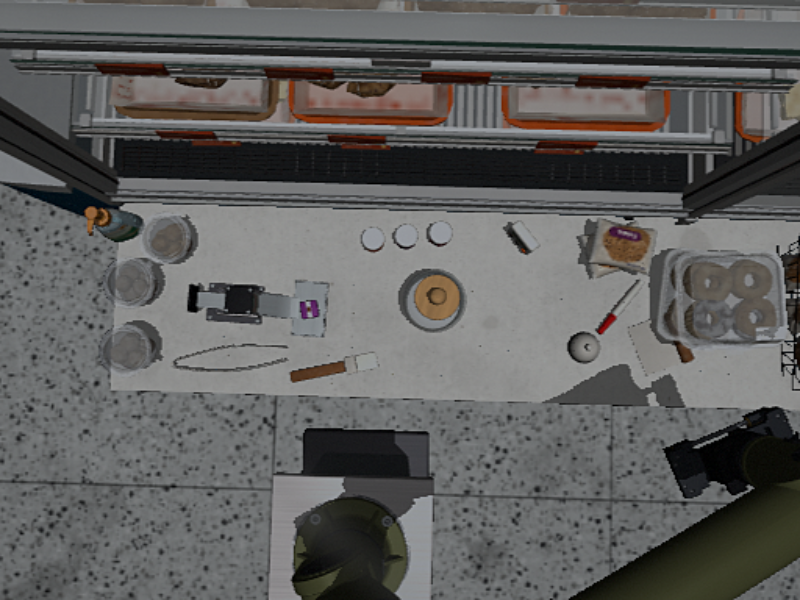

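View pics/scene0.png

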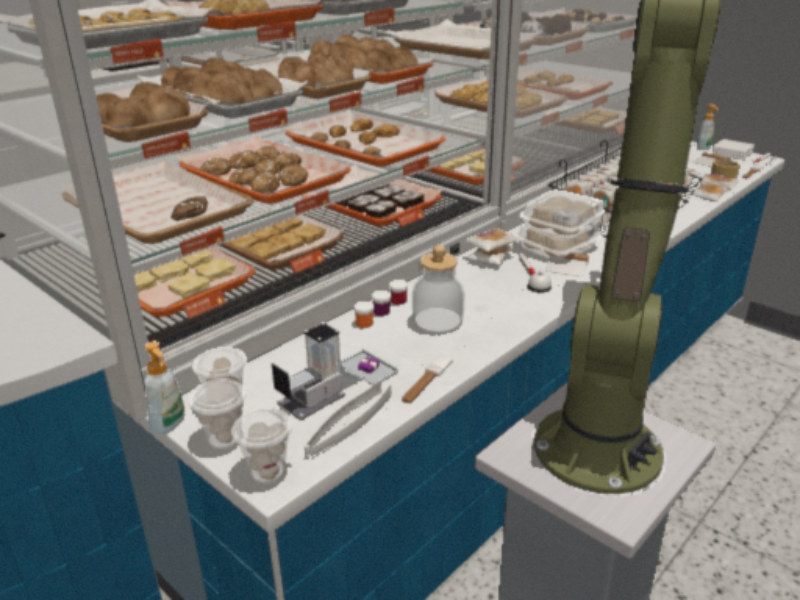

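Both views show the jar with its lid (knob at top 437,296 / scene 439,251), the dispenser facing world -y (cap top 241,299, push plate 194,298), and a purple square in the tray (309,308). There is no orange square.

Run:
```python
from h import *
T=np.load("pics/top0.npy",allow_pickle=True).item();S=np.load("pics/scene0.npy",allow_pickle=True).item()
k=.64
def blob(c,lo,hi,box):
    h=cv2.cvtColor(c["color"],cv2.COLOR_BGR2HSV); m=cv2.inRange(h,lo,hi); x0,y0,x1,y1=[int(a*k) for a in box]
    z=np.zeros_like(m); z[y0:y1,x0:x1]=m[y0:y1,x0:x1]; n,l,s,ce=cv2.connectedComponentsWithStats(z); i=1+s[1:,4].argmax(); return ce[i],s[i]
# lid disc & purple square
for nm,lo,hi,bt,bs in(("lid",(8,80,80),(25,255,255),(400,260,470,340),(410,240,470,275)),("purple",(130,80,40),(165,255,255),(290,290,330,330),(340,345,395,385))):
    a,sa=blob(T,lo,hi,bt); b,sb=blob(S,lo,hi,bs); p,e=two(ray(T,*a),ray(S,*b)); print(nm,a/k,sa,b/k,sb,p.round(4),round(e,4))
q=[("knob",(437,295),(439,250)),("cap",(241,299),(323,331)),("tray", (311,307),(366,370))]
for n,a,b in q:
    p,e=two(ray(T,*(np.array(a)*k)),ray(S,*(np.array(b)*k))); print(n,p.round(4),round(e,4))
for n,a,z in [("cap",(241,299),.142),("pad",(193,298),.1),("trayfront",(327,308),.013),("traycorner1",(328,282),.01),("traycorner2",(325,335),.01),("jarlid",(437,298),.16),("brush",(290,375),.01),("brush2",(378,360),.01),("jam",(372,238),.05),("jam",(440,233),.05)]: print(n,plane(T,a[0]*k,a[1]*k,z).round(4))
for n in("top","scene"):
    c={"top":T,"scene":S}[n]
C=T["color"];Sc=S["color"]
a=cv2.resize(C[160:250,110:310],(800,360),interpolation=cv2.INTER_CUBIC); b=cv2.resize(Sc[200:270,160:320],(549,240),interpolation=cv2.INTER_CUBIC)
im=np.zeros((600,800,3),np.uint8); im[:360]=a; im[360:,:549]=b; cv2.imwrite("pics/crop1.png",im)
```

```text
lid [436.9039164  296.82680601] [265 176  30  29 616] [438.20790816 259.12627551] [269 157  23  16 245] [ 0.4979 -0.1494  0.1586] 0.0038
purple [313.6627907  307.84883721] [199 192   5  11  43] [365.35823171 366.2347561 ] [230 232   9   6  41] [ 4.841e-01  9.110e-02 -2.000e-04] 0.0139
knob [ 0.4982 -0.1493  0.1809] 0.0004
cap [0.4848 0.2038 0.1376] 0.0023
tray [ 0.4835  0.0949 -0.0071] 0.0071
cap [0.4837 0.202  0.142 ]
pad [0.4856 0.3007 0.1   ]
trayfront [0.4788 0.0584 0.013 ]
traycorner1 [0.5308 0.0585 0.01  ]
traycorner2 [0.4252 0.0608 0.01  ]
jarlid [ 0.4943 -0.1507  0.16  ]
brush [0.3444 0.1272 0.01  ]
brush2 [ 0.3789 -0.0457  0.01  ]
jam [ 0.6154 -0.0279  0.05  ]
jam [ 0.6289 -0.1596  0.05  ]
```

View pics/crop1.png

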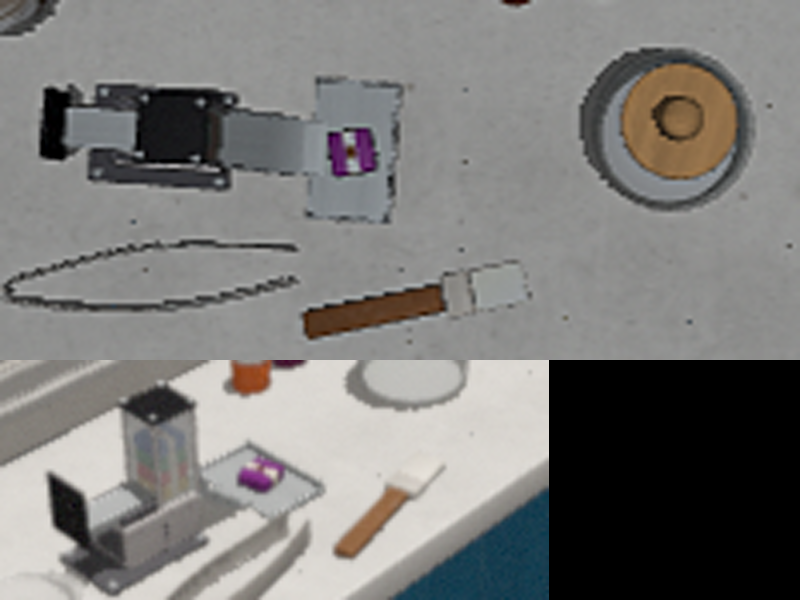

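The top view gives the cap, tray, jar and tongs. The scene crop shows about four squares in the shaft (blue, green, red and one more). Next I move over the jar for a wrist view.

```bash
cat > d.py <<'E'
import sys; from h import *
from scipy.spatial.transform import Rotation as R
# usage: d.py x y z yaw ... prints tool-axis delta from the measured pose to each target
o=env.get_obs(); M=R.from_euler("xyz",o["tool_rot"],degrees=True); p=np.array(o["tool_pos"])
a=np.array(sys.argv[1:],float).reshape(-1,4)
print("t",round(o["time_s"],1),p.round(4),o["tool_rot"].round(1),"w",round(o["grip_width"],4),"gf",round(o["grasp_force"],1),"F",o["force"].round(1))
for r in a: print(M.inv().apply(r[:3]-p).round(4),"turn",round(-((r[3]-o["tool_rot"][2]+180)%360-180),1))
E
python3 d.py 0.498 -0.149 0.33 89
```

```text
t 0.1 [ 0.2611 -0.5947  0.2385] [-179.9    0.    23.7] w 0.0871 gf 0.0 F [-0.2  0.1  0.4]
[ 0.3961 -0.313  -0.091 ] turn -65.3
```

```bash
python3 steer.py '0 0 -0.04 0 0.087 | 0.05 -0.04 -0.09 -7 0.087 | 0.2 -0.157 -0.09 -49 0.087 | 0.2 -0.157 -0.09 -49 0.087 | 0.2 -0.157 -0.09 -49 0.087 | 0.2 -0.157 -0.09 -49 0.087 | 0.2 -0.157 -0.09 -49 0.087 | 0.2 -0.157 -0.09 -49 0.087' 20;  python3 d.py 0.498 -0.149 0.33 89
```

```text
time_s: 0.77
tool_pos: [0.3855, -0.3643, 0.3305]
tool_rot: [179.9, -0.1, 73.6]
force: [0.4, 0.5, 0.3]
grip_width: 0.087
grasp_force: 0.0
t 0.8 [ 0.3855 -0.3643  0.3305] [ 1.799e+02 -1.000e-01  7.360e+01] w 0.087 gf 0.0 F [0.4 0.5 0.3]
[0.2383 0.047  0.0011] turn -15.4
```

```bash
python3 steer.py '0.238 0.047 0 -15 0.087 | 0.238 0.047 0 -15 0.087 | 0.238 0.047 0 -15 0.087 | 0.238 0.047 0 -15 0.087 | 0.238 0.047 0 -15 0.087 | 0.238 0.047 0 -15 0.087 | 0.238 0.047 0 -15 0.087 | 0.238 0.047 0 -15 0.087'|head -1; python3 d.py 0.498 -0.149 0.33 89
python3 - <<'E'
from h import *
c=imaging.read_camera("wrist"); cv2.imwrite("pics/w1.png",c["color"]); np.save("pics/w1.npy",c,allow_pickle=True); print(c["world_from_camera"].round(3).tolist(),c["fx"],proj(c,[.498,-.149,.193]),proj(c,[.498,-.149,.15]))
E
```

```text
time_s: 1.43
t 1.4 [ 0.4976 -0.1551  0.3293] [-180.   -0.   88.] w 0.087 gf 0.0 F [ 0.2 -1.8 -0.1]
[ 0.0061  0.0002 -0.0007] turn -1.0
[[0.999, -0.033, -0.011, 0.5], [-0.034, -0.966, -0.256, -0.084], [-0.002, 0.256, -0.967, 0.474], [0.0, 0.0, 0.0, 1.0]] 342.8235345810476 [256.92134792 177.06168689] [256.93487816 167.05156493]
```

View pics/w1.png

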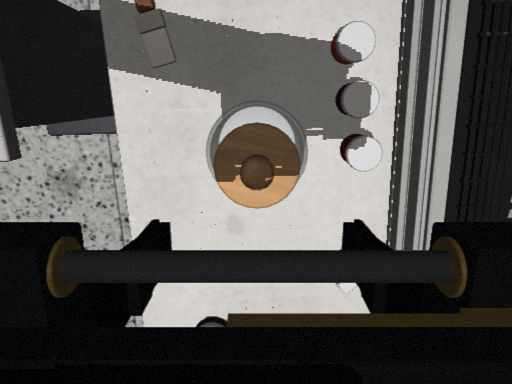

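The wrist view shows the lid disc centred near (258,165) and the knob at (257,171), half in the shadow of the arm. I fit the disc and fuse it with the top view.

```bash
cat > lid.py <<'E'
from h import *
def disc(c,guess,z,r=.041):
    h=cv2.cvtColor(c["color"],cv2.COLOR_BGR2HSV); m=cv2.inRange(h,(5,70,30),(28,255,255))
    g=proj(c,[*guess,z]).astype(int); n,l,s,ce=cv2.connectedComponentsWithStats(m)
    k=l[max(g[1]-20,0):g[1]+20,g[0]-20:g[0]+20]; i=np.bincount(k[k>0]).argmax()
    hull=cv2.convexHull(np.argwhere(l==i)[:,::-1].astype(np.int32))[:,0].astype(np.float32)
    (u,v),R=cv2.minEnclosingCircle(hull); return (u,v),R,s[i]
E
python3 - <<'E'
from lid import *
for f in("w1","live"):
    c=np.load("pics/w1.npy",allow_pickle=True).item() if f=="w1" else imaging.read_camera("wrist")
    (u,v),R,s=disc(c,(.498,-.149),.16); e=cv2.fitEllipse
    print(f,u,v,R,s,plane(c,u,v,.16).round(4),"exp R",c["fx"]*.041/(c["world_from_camera"][2,3]-.16))
    T=np.load("pics/top0.npy",allow_pickle=True).item(); (a,b),R2,s2=disc(T,(.498,-.149),.16); print("top",a,b,R2,plane(T,a,b,.16),two(ray(c,u,v),ray(T,a,b)))
    print("knob",plane(c,257,171,.193))
print(env.get_obs()["tool_pos"])
E
```

```text
w1 256.576416015625 164.8955078125 42.98042678833008 [ 214  123   86   85 5699] [ 0.4978 -0.145   0.16  ] exp R 44.7338186161319
top 279.4438171386719 189.87078857421875 14.600017547607422 [ 0.49660252 -0.1500146   0.16      ] (array([ 0.49822644, -0.15135411,  0.12891593]), np.float64(0.0015570087764772418))
knob [ 0.49824197 -0.14380049  0.193     ]
live 257.2378234863281 162.2261505126953 43.24481964111328 [ 214  120   87   86 5739] [ 0.4977 -0.1449  0.16  ] exp R 44.75870517136953
top 279.4438171386719 189.87078857421875 14.600017547607422 [ 0.49660252 -0.1500146   0.16      ] (array([ 0.49822182, -0.15134542,  0.12775611]), np.float64(0.001786842323527185))
knob [ 0.4974371  -0.14619861  0.193     ]
[ 0.49642721 -0.15866272  0.32913411]
```

```bash
python3 steer.py '0.009 0.0015 0.03 0 0.087 | 0.009 0.0015 0.07 0 0.087 | 0.009 0.0015 0.07 0 0.087 | 0.009 0.0015 0.07 0 0.087'|head -1;python3 - <<'E'
from lid import *
c=imaging.read_camera("wrist")
cv2.imwrite("pics/w2.png",c["color"])
(u,v),R,s=disc(c,(.498,-.149),.16)
print(u,v,R,s,plane(c,u,v,.16).round(4),"exp R",c["fx"]*.041/(c["world_from_camera"][2,3]-.16))
w=np.load("pics/w1.npy",allow_pickle=True).item(); print(two(ray(c,u,v),ray(w,256.6,164.9)))
print(env.get_obs()["tool_pos"])
E
```

```text
time_s: 1.87
258.5 189.5 54.52073669433594 [ 204  137  110  106 9015] [ 0.4979 -0.1448  0.16  ] exp R 57.85216671539134
(array([ 0.49782474, -0.14545841,  0.15741711]), np.float64(3.49171795674005e-05))
[ 0.4984422  -0.15042262  0.2603308 ]
```

View pics/w2.png

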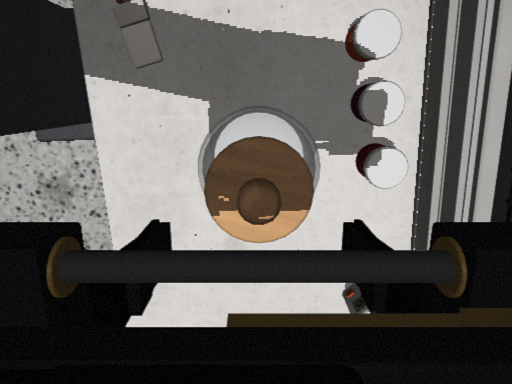

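The disc sits at (258,190) and triangulates to a height of 0.157 m, which matches the expected 0.160. I grasp the knob at y≈-0.147.

```bash
python3 steer.py '0.003 0 0.03 0 0.07 | 0.003 0 0.06 0 0.07 | 0.003 0 0.079 0 0.07 | 0.003 0 0.079 0 0.07 | 0.003 0 0.079 0 0.07' 25 |head -5; python3 steer.py '0 0 0 0 0.02 | 0 0 0 0 0.02 | 0 0 0 0 0.02 | 0 0 0 0 0.02 | 0 0 0 0 0.02 | 0 0 0 0 0.02' 30; python3 d.py
```

```text
time_s: 2.33
tool_pos: [0.4999, -0.1468, 0.1824]
tool_rot: [179.9, 0.0, 87.6]
force: [0.1, 0.2, -0.0]
grip_width: 0.0707
time_s: 2.83
tool_pos: [0.4991, -0.1458, 0.1809]
tool_rot: [180.0, 0.0, 87.7]
force: [-0.0, -0.6, -0.7]
grip_width: 0.0377
grasp_force: 0.0
t 2.8 [ 0.4991 -0.1458  0.1809] [180.    0.   87.7] w 0.0377 gf 0.0 F [-0.  -0.6 -0.7]
```

```bash
python3 steer.py '0 0 0 0 0.02 | 0 0 0 0 0.02 | 0 0 0 0 0.02 | 0 0 0 0 0.02 | 0 0 0 0 0.02' 40; python3 steer.py '0 0 -0.03 0 0.02 | 0 0 -0.06 0 0.02 | 0 0 -0.06 0 0.02 | 0 0 -0.06 0 0.02'
```

```text
time_s: 3.25
tool_pos: [0.4988, -0.1458, 0.1806]
tool_rot: [-180.0, 0.0, 87.7]
force: [-1.5, -0.6, 2.4]
grip_width: 0.0284
grasp_force: 40.0
time_s: 3.58
tool_pos: [0.4999, -0.1459, 0.2417]
tool_rot: [179.8, 0.1, 87.7]
force: [0.7, -0.3, -2.3]
grip_width: 0.0284
grasp_force: 40.0
```

```bash
python3 steer.py '-0.04 0 0 0 0.02 | -0.165 0 0 0 0.02 | -0.165 0 0 0 0.02 | -0.165 0 0 0 0.02 | -0.165 0 0 0 0.02 | -0.165 0 0 0 0.02' |sed -n 2p; python3 steer.py '0 0 0.04 0 0.02 | 0 0 0.17 0 0.02 | 0 0 0.17 0 0.02 | 0 0 0.17 0 0.02 | 0 0 0.17 0 0.02 | 0 0 0.17 0 0.02 | 0 0 0.17 0 0.02'; python3 d.py 0.5 -0.31 0.044 89
```

```text
tool_pos: [0.49, -0.3137, 0.2376]
time_s: 4.67
tool_pos: [0.4934, -0.3101, 0.0718]
tool_rot: [179.9, 0.0, 87.8]
force: [-0.2, -0.0, -0.9]
grip_width: 0.0284
grasp_force: 40.0
t 4.7 [ 0.4934 -0.3101  0.0718] [179.9   0.   87.8] w 0.0284 gf 40.0 F [-0.2 -0.  -0.9]
[0.0004 0.0066 0.0278] turn -1.2
```

```bash
python3 steer.py '0 0 0.015 0 0.02 | 0 0 0.026 0 0.02 | 0 0 0.0285 0 0.02 | 0 0 0.0285 0 0.02 | 0 0 0.0285 0 0.02'; python3 steer.py '0 0 0 0 0.06 | 0 0 0 0 0.07 | 0 0 0 0 0.07 | 0 0 -0.02 0 0.07 | 0 0 -0.06 0 0.07 | 0 0 -0.1 0 0.07 | 0 0 -0.15 0 0.07 | 0 0 -0.2 0 0.07' | sed -n '1,2p;5p'; python3 steer.py '0 0 0 0 0.07 | 0 0 0 0 0.07' | sed -n '1,2p;5p'
python3 - <<'E'
from lid import *
c=imaging.read_camera("wrist"); cv2.imwrite("pics/w3.png",c["color"])
t=imaging.read_camera("top"); np.save("pics/top1.npy",t,allow_pickle=True)
k=cv2.resize(t["color"][150:260,100:420],(800,275)); im=np.zeros((600,800,3),np.uint8); im[:275]=k; im[300:,:400]=cv2.resize(c["color"],(400,300)); cv2.imwrite("pics/p3.png",im)
print(env.get_obs()["tool_pos"])
E
python3 d.py .484 .4 .2 88
```

```text
time_s: 5.08
tool_pos: [0.493, -0.311, 0.0433]
tool_rot: [179.9, 0.1, 87.7]
force: [-0.3, 0.5, -2.6]
grip_width: 0.0286
grasp_force: 40.0
time_s: 5.75
tool_pos: [0.4922, -0.3104, 0.2278]
grip_width: 0.0683
time_s: 5.92
tool_pos: [0.4942, -0.3115, 0.2293]
grip_width: 0.0696
[ 0.4919144  -0.31050856  0.22491533]
t 6.0 [ 0.4919 -0.3105  0.2249] [-180.    -0.    87.7] w 0.0696 gf 0.0 F [-0.6  0.6 -0.6]
[ 0.7096 -0.0363  0.025 ] turn -0.3
```

View pics/p3.png

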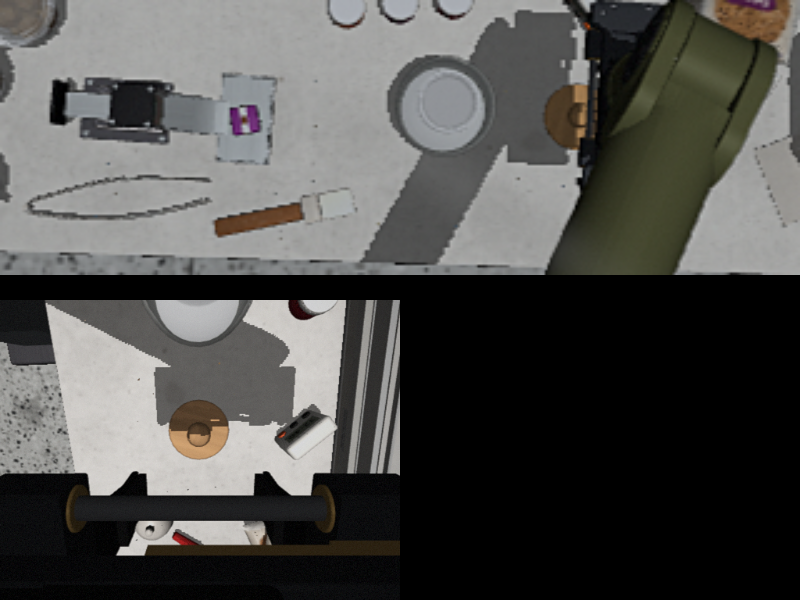

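The lid stands upright on the right of the jar (wrist crop 198,430), and the open jar neck shows at crop (447,98). Next I move over the tray.

```bash
python3 steer.py '0.04 0 0 0 0.07 | 0.38 -0.025 0 0 0.06 | 0.38 -0.025 0 0 0.06 | 0.38 -0.025 0 0 0.06 | 0.38 -0.025 0 0 0.06 | 0.38 -0.025 0 0 0.06 | 0.38 -0.025 0 0 0.06 | 0.38 -0.025 0 0 0.06'|sed -n 2p;  python3 steer.py '0.06 -0.004 0 0 0.06 | 0.06 -0.004 0 0 0.06 | 0.06 -0.004 0 0 0.06 | 0.06 -0.004 0 0 0.06'|sed -n 2p
python3 - <<'E'
from h import *
c=imaging.read_camera("wrist"); cv2.imwrite("pics/w4.png",c["color"]); np.save("pics/w4.npy",c,allow_pickle=True)
h=cv2.cvtColor(c["color"],cv2.COLOR_BGR2HSV); m=cv2.inRange(h,(125,70,40),(168,255,255))
n,l,s,ce=cv2.connectedComponentsWithStats(m)
for i in range(1,n):
    if s[i,4]>30: print(s[i],ce[i].round(1),plane(c,*ce[i],.019).round(4))
print(env.get_obs()["tool_pos"])
E
```

```text
tool_pos: [0.4825, 0.0225, 0.2235]
tool_pos: [0.4815, 0.0817, 0.2238]
[234 133  33  19 407] [250.  142.4] [0.4751 0.1084 0.019 ]
[239 154  32  17 346] [254.9 161.9] [0.4792 0.088  0.019 ]
[0.48183734 0.08005886 0.22391835]
```

View pics/w4.png

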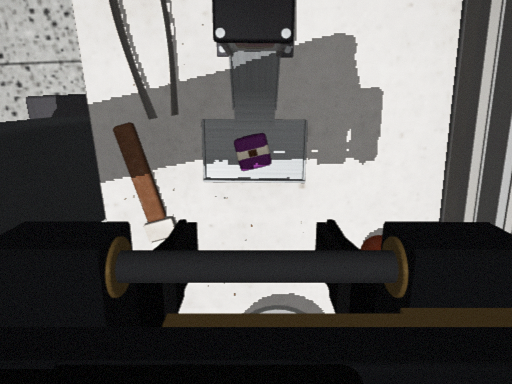

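The square is centred at (252,152) and turned about 15°. The tray corners are near (203,120) and (306,181).

```bash
cat > sq.py <<'E'
from h import *
HUE={"purple":[(125,168)],"gold":[(18,32)],"red":[(0,6),(172,180)],"green":[(42,88)],"blue":[(98,124)],"orange":[(7,17)]}
def sq(c,col,box,zt=.019,smin=90):
    # box: world x0,y0,x1,y1; returns centre pixel, centre world at height zt, rect sizes and yaw of sides mod 90
    h=cv2.cvtColor(c["color"],cv2.COLOR_BGR2HSV); m=0
    for a,b in HUE[col]: m=m|cv2.inRange(h,(a,smin,35),(b,255,255))
    m=cv2.morphologyEx(m,cv2.MORPH_OPEN,np.ones((2,2)))
    uv=np.argwhere(m>0)[:,::-1]; P=np.array([plane(c,*q,zt)[:2] for q in uv+0.0]) if len(uv) else np.zeros((0,2))
    k=(P[:,0]>box[0])&(P[:,0]<box[2])&(P[:,1]>box[1])&(P[:,1]<box[3]) if len(P) else []
    if np.sum(k)<25: return None
    (x,y),s,a=cv2.minAreaRect((P[k]*1000).astype(np.float32)); 
    (u,v),_,_=cv2.minAreaRect(uv[k].astype(np.float32))
    return (round(u,1),round(v,1)),(round(x/1e3,4),round(y/1e3,4)),np.round(s,1),round((a+45)%90-45,1),int(np.sum(k))
E
python3 - <<'E'
from sq import *
c=np.load("pics/w4.npy",allow_pickle=True).item(); t=np.load("pics/top1.npy",allow_pickle=True).item()
B=(.42,.04,.54,.14)
a=sq(c,"purple",B); b=sq(t,"purple",B); print(a,b)
if b: print(two(ray(c,*a[0]),ray(t,*b[0])))
for q in((203,120),(306,120),(306,181),(203,181)): print(plane(c,*q,.011).round(4))
print("cap",plane(c,254,33,.142), [plane(c,*q,.142).round(4) for q in((220,33),(286,33))])
E
python3 d.py 0.478 0.096 0.12 105
```

```text
((253.3, 152.6), (0.4779, 0.0976), array([32.5, 33.8]), 11.6, 746) ((198.4, 198.4), (0.4733, 0.0911), array([32. , 31.8]), 10.2, 74)
(array([ 0.47615425,  0.09400562, -0.00723701]), np.float64(0.0026886811505127473))
[0.4276 0.132  0.011 ]
[0.5331 0.1282 0.011 ]
[0.5331 0.0638 0.011 ]
[0.4226 0.0678 0.011 ]
cap [0.4836109  0.19042646 0.142     ] [array([0.4629, 0.1912, 0.142 ]), array([0.5031, 0.1897, 0.142 ])]
t 7.1 [0.4818 0.0801 0.2239] [-179.8    0.    87.7] w 0.0599 gf 0.0 F [ 0.5 -0.6 -0.1]
[ 0.0159 -0.0042  0.1039] turn -17.3
```

```bash
python3 steer.py '0.0145 -0.005 0.03 -7 0.055 | 0.0145 -0.005 0.07 -13 0.055 | 0.0145 -0.005 0.11 -13 0.055 | 0.0145 -0.005 0.11 -13 0.055 | 0.0145 -0.005 0.11 -13 0.055'|sed -n 2,3p
python3 - <<'E'
from sq import *
c=imaging.read_camera("wrist"); np.save("pics/w5.npy",c,allow_pickle=True);t=imaging.read_camera("top"); np.save("pics/top2.npy",t,allow_pickle=True)
B=(.42,.04,.54,.14); w=np.load("pics/w4.npy",allow_pickle=True).item()
a=sq(c,"purple",B); print(a)
if a: print(two(ray(c,*a[0]),ray(w,253.3,152.6)))
from lid import disc
(u,v),R,s=disc(t,(.493,-.311),.02); print("lid top-cam",plane(t,u,v,.022),R,s, env.get_obs()["tool_pos"])
E
```

```text
tool_pos: [0.4764, 0.0937, 0.1136]
tool_rot: [-179.7, -0.1, 100.5]
((260.0, 191.0), (0.4773, 0.0991), array([32.3, 34.3]), 11.6, 1472)
(array([0.47791858, 0.09598831, 0.00674934]), np.float64(0.00046700131779690173))
lid top-cam [ 0.49184693 -0.31397363  0.022     ] 13.242639541625977 [317 184  27  26 547] [0.47960824 0.09488902 0.11706911]
```

```bash
python3 steer.py '0.002 0 0.04 0 0.055 | 0.002 0 0.08 0 0.055 | 0.002 0 0.09 0 0.055 | 0.002 0 0.09 0 0.055 | 0.002 0 0.09 0 0.055' 25|sed -n 1,4p; python3 d.py 0.478 0.096 0.024 101
```

```text
time_s: 8.0
tool_pos: [0.4794, 0.0977, 0.0273]
tool_rot: [179.9, 0.0, 100.7]
force: [0.1, -0.7, 1.8]
t 8.0 [0.4794 0.0977 0.0273] [179.9   0.  100.7] w 0.0548 gf 0.0 F [ 0.1 -0.7  1.8]
[-0.0014 -0.0016  0.0033] turn -0.3
```

```bash
python3 steer.py '-0.001 -0.001 0.003 0 0.055 | -0.001 -0.001 0.003 0 0.02 | -0.001 -0.001 0.003 0 0.02 | -0.001 -0.001 0.003 0 0.02 | -0.001 -0.001 0.003 0 0.02 | -0.001 -0.001 0.003 0 0.02 | -0.001 -0.001 0.003 0 0.02 | -0.001 -0.001 0.003 0 0.02' 25; python3 steer.py '0 0 -0.04 0 0.02 | 0 0 -0.1 0 0.02 | 0 0 -0.2 0 0.02 | 0 0 -0.2 0 0.02 | 0 0 -0.2 0 0.02 | 0 0 -0.2 0 0.02'; python3 d.py .498 -.146 .22 90
```

```text
time_s: 8.67
tool_pos: [0.4775, 0.0964, 0.023]
tool_rot: [180.0, 0.0, 100.7]
force: [-0.4, -0.2, 6.4]
grip_width: 0.0337
grasp_force: 25.0
time_s: 9.17
tool_pos: [0.4809, 0.0976, 0.2294]
tool_rot: [179.3, 0.1, 100.7]
force: [2.2, 0.3, 0.2]
grip_width: 0.0334
grasp_force: 25.0
t 9.2 [0.4809 0.0976 0.2294] [1.793e+02 1.000e-01 1.007e+02] w 0.0334 gf 25.0 F [2.2 0.3 0.2]
[-0.2425 -0.0285  0.0097] turn 10.7
```

```bash
python3 steer.py '-0.04 -0.003 0 5 0.02 | -0.2425 -0.0285 0 10.7 0.02 | -0.2425 -0.0285 0 10.7 0.02 | -0.2425 -0.0285 0 10.7 0.02 | -0.2425 -0.0285 0 10.7 0.02 | -0.2425 -0.0285 0 10.7 0.02 | -0.2425 -0.0285 0 10.7 0.02 | -0.2425 -0.0285 0 10.7 0.02'|sed -n 2p; python3 steer.py '0 0 0 0 0.02 | 0 0 0 0 0.02'
python3 - <<'E'
from h import *
c=imaging.read_camera("wrist"); np.save("pics/w6.npy",c,allow_pickle=True);t=imaging.read_camera("scene"); np.save("pics/s6.npy",t,allow_pickle=True)
im=np.zeros((600,800,3),np.uint8); im[:384,:512]=c["color"]
s=t["color"][130:220,230:330]; im[:, 512:]=0; im[384:,:240]=cv2.resize(s,(240,216)); cv2.imwrite("pics/p6.png",im)
print(env.get_obs()["tool_pos"],proj(c,[.499,-.146,.15]),proj(c,[.5345,-.146,.15]))
E
```

```text
tool_pos: [0.4933, -0.1497, 0.2212]
time_s: 10.0
tool_pos: [0.4941, -0.1453, 0.222]
tool_rot: [-180.0, -0.0, 90.2]
force: [1.2, 0.3, -0.6]
grip_width: 0.0334
grasp_force: 25.0
[ 0.49422297 -0.14542788  0.22234779] [263.87808442 208.68273621] [317.26733473 208.86013615]
```

View pics/p6.png

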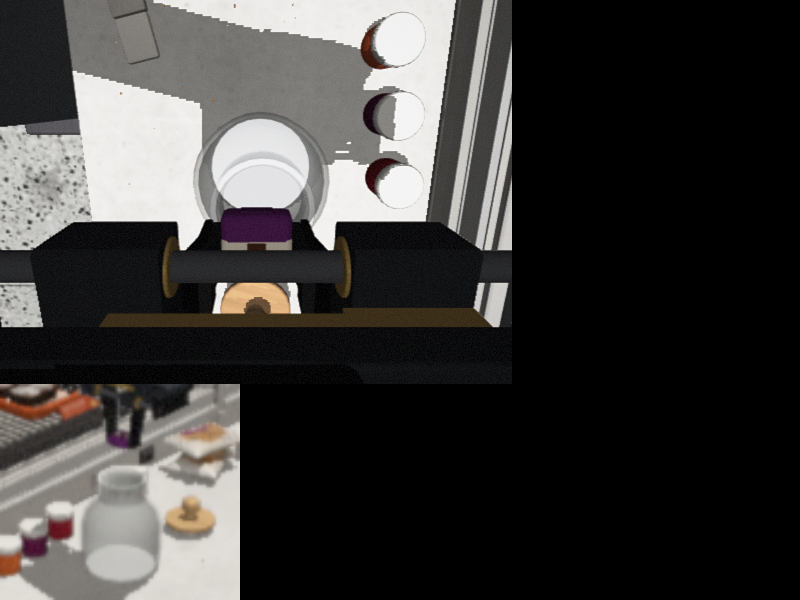

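Run:
```python
from h import *
c=np.load("pics/w6.npy",allow_pickle=True).item(); g=cv2.cvtColor(c["color"],cv2.COLOR_BGR2GRAY).astype(int)
print("col262",list(zip(range(140,175),g[140:175,260:264].mean(1).astype(int))))
for v in(185,195,202): print(v,"L",list(g[v,196:228]),"R",list(g[v,298:332]))
t=np.load("pics/top2.npy",allow_pickle=True).item(); print("top",plane(t,278.8,189.2,.15))
for z,r in((.15,.0355),(.15,.0285)):
  for y in(-.146,-.143): print(y,r,[proj(c,[.499+r*np.cos(a),y+r*np.sin(a),z]).round(1) for a in(0,np.pi/2,np.pi, .3,np.pi-.3)])
```

```text
col262 [(140, np.int64(231)), (141, np.int64(230)), (142, np.int64(231)), (143, np.int64(231)), (144, np.int64(231)), (145, np.int64(232)), (146, np.int64(232)), (147, np.int64(232)), (148, np.int64(232)), (149, np.int64(232)), (150, np.int64(228)), (151, np.int64(216)), (152, np.int64(206)), (153, np.int64(204)), (154, np.int64(203)), (155, np.int64(200)), (156, np.int64(200)), (157, np.int64(194)), (158, np.int64(215)), (159, np.int64(241)), (160, np.int64(241)), (161, np.int64(241)), (162, np.int64(240)), (163, np.int64(241)), (164, np.int64(227)), (165, np.int64(213)), (166, np.int64(226)), (167, np.int64(226)), (168, np.int64(228)), (169, np.int64(227)), (170, np.int64(227)), (171, np.int64(226)), (172, np.int64(227)), (173, np.int64(227)), (174, np.int64(226))]
185 L [np.int64(197), np.int64(192), np.int64(156), np.int64(118), np.int64(120), np.int64(125), np.int64(126), np.int64(129), np.int64(127), np.int64(132), np.int64(135), np.int64(131), np.int64(134), np.int64(137), np.int64(137), np.int64(139), np.int64(131), np.int64(127), np.int64(125), np.int64(149), np.int64(211), 
[... 2526 characters left out ...]
0), np.int64(183), np.int64(179), np.int64(185), np.int64(218), np.int64(242), np.int64(243), np.int64(241), np.int64(240), np.int64(240)]
top [ 0.49917332 -0.14872522  0.15      ]
-0.146 0.0355 [array([317.3, 208.9]), array([264.3, 155.8]), array([210.5, 208.5]), array([315.6, 193.7]), array([212.4, 193.3])]
-0.143 0.0355 [array([317.5, 204.6]), array([264.4, 151.1]), array([210.4, 204.2]), array([315.8, 189.3]), array([212.3, 188.9])]
-0.146 0.0285 [array([306.7, 208.8]), array([264.3, 166.6]), array([221. , 208.5]), array([305.3, 196.7]), array([222.7, 196.4])]
-0.143 0.0285 [array([306.9, 204.5]), array([264.3, 162. ]), array([220.9, 204.2]), array([305.5, 192.3]), array([222.6, 192. ])]
```

```bash
python3 steer.py '0.001 0.004 0.02 0 0.02 | 0.001 0.004 0.05 0 0.02 | 0.001 0.004 0.05 0 0.02 | 0.001 0.004 0.05 0 0.02'; python3 steer.py '0 0 0 0 0.06 | 0 0 0 0 0.06 | 0 0 0 0 0.06 | 0 0 0 0 0.06 | 0 0 -0.03 0 0.06 | 0 0 -0.06 0 0.06 | 0 0 -0.06 0 0.06'
python3 - <<'E'
from h import *
c=imaging.read_camera("wrist"); np.save("pics/w7.npy",c,allow_pickle=True);t=imaging.read_camera("scene"); 
im=np.zeros((600,800,3),np.uint8); im[:384,:512]=c["color"]
s=t["color"][130:220,230:330]; im[384:,:240]=cv2.resize(s,(240,216)); cv2.imwrite("pics/p7.png",im)
E
```

```text
time_s: 10.43
tool_pos: [0.497, -0.145, 0.1715]
tool_rot: [-179.8, -0.1, 90.1]
force: [0.8, 0.1, 0.0]
grip_width: 0.0343
grasp_force: 25.0
time_s: 11.02
tool_pos: [0.5013, -0.1468, 0.2387]
tool_rot: [179.5, 0.2, 90.0]
force: [1.5, -0.3, 0.6]
grip_width: 0.0592
grasp_force: 0.0
```

View pics/p7.png

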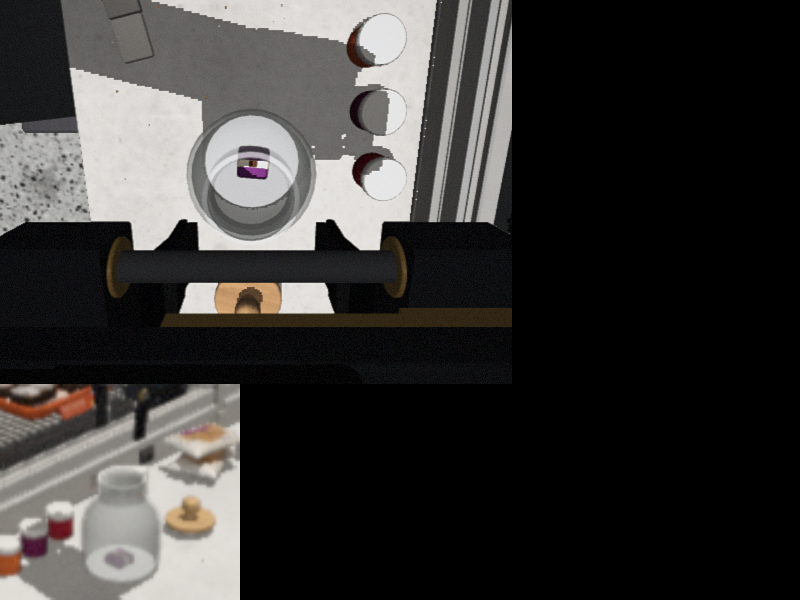

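The purple square lies on the jar floor, seen at wrist (252,162). Before the slide push I check the clearance to the cups beside the dispenser, which are fixed décor.

```bash
python3 - <<'E'
from h import *
t=np.load("pics/top2.npy",allow_pickle=True).item(); s=np.load("pics/scene0.npy",allow_pickle=True).item()
for a in((160,282),(190,240),(170,262),(160,345)): print(a,plane(t,a[0]*.64,a[1]*.64,.11).round(3),plane(t,a[0]*.64,a[1]*.64,.0).round(3))
for a,b in(((167,240),(220,362)),((133,282),(217,402)),((130,347),(262,432))): print(two(ray(t,a[0]*.64,a[1]*.64),ray(s,b[0]*.64,b[1]*.64)))
print("plate face", [plane(t,188*.64,y*.64,.106).round(4) for y in(285,312)])
E
python3 d.py .488 .335 .239 88
```

```text
(160, 282) [0.513 0.361 0.11 ] [0.522 0.397 0.   ]
(190, 240) [0.593 0.309 0.11 ] [0.609 0.34  0.   ]
(170, 262) [0.551 0.344 0.11 ] [0.563 0.379 0.   ]
(160, 345) [0.396 0.355 0.11 ] [0.396 0.39  0.   ]
(array([0.59730722, 0.36046072, 0.09391329]), np.float64(0.009693697890661154))
(array([0.51659457, 0.42533376, 0.07822469]), np.float64(0.007375393832120738))
(array([0.39231546, 0.4231693 , 0.07845155]), np.float64(0.004168087515656623))
plate face [array([0.5092, 0.3095, 0.106 ]), array([0.459 , 0.3071, 0.106 ])]
t 11.1 [ 0.4991 -0.1465  0.2343] [1.798e+02 1.000e-01 9.000e+01] w 0.0598 gf 0.0 F [ 0.  -0.7 -0.5]
[ 0.4815 -0.0111 -0.0056] turn 2.0
```

```bash
python3 steer.py '0.04 0 0 0 0.0 | 0.29 -0.007 0 2 0.0 | 0.29 -0.007 0 2 0.0 | 0.29 -0.007 0 2 0.0 | 0.29 -0.007 0 2 0.0 | 0.29 -0.007 0 2 0.0 | 0.29 -0.007 0 2 0.0 | 0.29 -0.007 0 2 0.0' 20|sed -n 2p; python3 steer.py '0.199 -0.004 0 0 0 | 0.199 -0.004 0 0 0 | 0.199 -0.004 0 0 0 | 0.199 -0.004 0 0 0 | 0.199 -0.004 0 0 0 | 0.199 -0.004 0 0 0'|sed -n 2,3p;  python3 d.py .488 .340 .097 88
```

```text
tool_pos: [0.4884, 0.1539, 0.2323]
tool_pos: [0.4901, 0.3507, 0.2312]
tool_rot: [-179.8, -0.3, 88.6]
t 12.3 [0.4901 0.3507 0.2312] [-179.8   -0.3   88.6] w 0.0007 gf 0.0 F [-1.6 -0.6 -0.4]
[-0.0115 -0.0013  0.1342] turn 0.6
```

```bash
python3 steer.py '-0.009 -0.001 0.04 0.6 0 | -0.009 -0.001 0.134 0.6 0 | -0.009 -0.001 0.134 0.6 0 | -0.009 -0.001 0.134 0.6 0 | -0.009 -0.001 0.134 0.6 0 | -0.009 -0.001 0.134 0.6 0'|sed -n 2,4p;  python3 d.py .488 .319 .097 88; python3 steer.py '-0.014 0 0 0 0 | -0.020 0 0 0 0 | -0.024 0 0 0 0 | -0.024 0 0 0 0'|sed -n 2,4p
```

```text
tool_pos: [0.4928, 0.3341, 0.0991]
tool_rot: [-180.0, -0.0, 87.4]
force: [0.7, 1.6, 1.4]
t 12.8 [0.4928 0.3341 0.0991] [-180.    -0.    87.4] w 0.0004 gf 0.0 F [0.7 1.6 1.4]
[-0.0153 -0.0041  0.002 ] turn -0.6
tool_pos: [0.4928, 0.3114, 0.101]
tool_rot: [179.8, -0.2, 87.4]
force: [-0.4, 4.2, 2.8]
```

```bash
python3 steer.py '-0.012 -0.003 0 0 0 | -0.024 -0.003 0 0 0 | -0.034 -0.003 0 0 0 | -0.038 -0.003 0 0 0 | -0.038 -0.003 0 0 0 | -0.038 -0.003 0 0 0'|sed -n 2,4p; python3 steer.py '-0.003 0 0 0 0 | -0.006 0 0 0 0 | -0.006 0 0 0 0'|sed -n 2,4p
```

```text
tool_pos: [0.4886, 0.2785, 0.1011]
tool_rot: [179.6, -0.6, 87.6]
force: [1.9, 12.3, -2.1]
tool_pos: [0.4885, 0.2781, 0.1014]
tool_rot: [179.5, -1.2, 87.7]
force: [6.7, 24.6, -9.7]
```

```bash
python3 steer.py '0.03 0 0 0 0 | 0.06 0 0 0 0 | 0.06 0 -0.03 0 0 | 0.06 0 -0.14 0 0 | 0.06 0 -0.14 0 0 | 0.06 0 -0.14 0 0 | 0.06 0 -0.14 0 0'|sed -n 2,4p; python3 d.py .48 .09 .22 88;  python3 - <<'E'
from sq import *
t=imaging.read_camera("top");s=imaging.read_camera("scene")
for col in HUE: print(col,sq(t,col,(.42,.03,.54,.16)))
im=np.zeros((600,800,3),np.uint8); im[:315,:700]=cv2.resize(t["color"][160:250,110:310],(700,315),interpolation=cv2.INTER_CUBIC);im[315:,:600]=cv2.resize(s["color"][190:270,150:319],(600,285),interpolation=cv2.INTER_CUBIC);cv2.imwrite("pics/p8.png",im)
E
```

```text
tool_pos: [0.4921, 0.328, 0.2458]
tool_rot: [179.4, -0.3, 87.4]
force: [0.4, 0.7, -0.1]
t 14.4 [0.4921 0.328  0.2458] [179.4  -0.3  87.4] w 0.0005 gf 0.0 F [ 0.4  0.7 -0.1]
[-0.2385 -0.0015  0.0247] turn -0.6
purple None
gold ((201.6, 197.8), (0.4755, 0.0816), array([32.3, 33.1]), -16.8, 82)
red None
green None
blue None
orange None
```

View pics/p8.png

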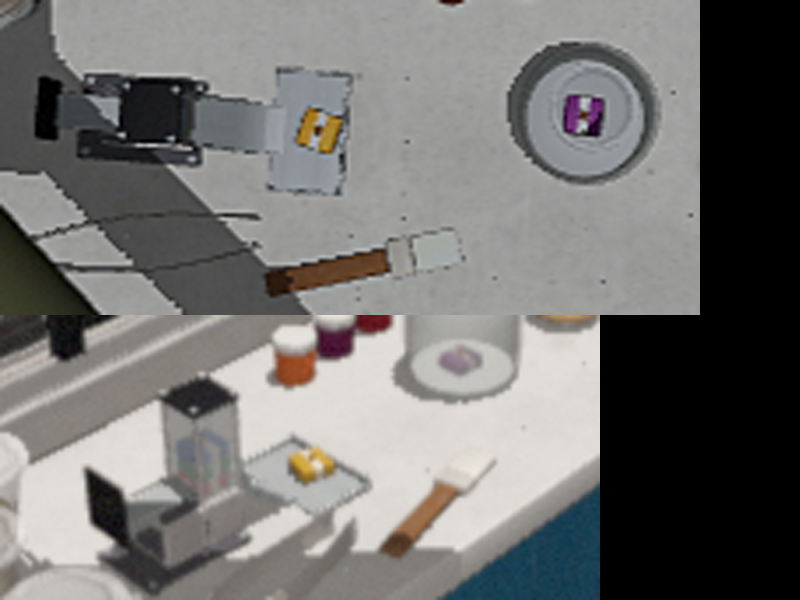

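Gold came out, in the tray at about (319,130) on the top crop, turned -17°. The plate is home and three squares remain in the shaft.

```bash
python3 steer.py '-0.04 -0.001 0 0 0.046 | -0.238 -0.002 0 7 0.046 | -0.238 -0.002 0 14 0.046 | -0.238 -0.002 0 14 0.046 | -0.238 -0.002 0 14 0.046 | -0.238 -0.002 0.02 14 0.046 | -0.238 -0.002 0.06 14 0.046 | -0.238 -0.002 0.1 14 0.046' 25|sed -n 2,3p; python3 steer.py '0 0 0.02 0 0.046 | 0 0 0.02 0 0.046' |sed -n 2p
python3 - <<'E'
from sq import *
c=imaging.read_camera("wrist"); print(sq(c,"gold",(.43,.05,.53,.14)))
E
python3 d.py .480 .090 .024 73
```

```text
tool_pos: [0.4769, 0.0841, 0.1372]
tool_rot: [179.8, 0.1, 73.0]
tool_pos: [0.4715, 0.0864, 0.1126]
((270.0, 190.7), (0.4808, 0.0889), array([35.2, 31.5]), -16.6, 608)
t 15.4 [0.4736 0.0874 0.1155] [-1.796e+02  1.000e-01  7.340e+01] w 0.0456 gf 0.0 F [0.1 0.  0.4]
[0.0046 0.006  0.0914] turn 0.4
```

```bash
python3 steer.py '0.004 0.007 0.03 0 0.046 | 0.004 0.007 0.06 0 0.046 | 0.004 0.007 0.06 0 0.046'|sed -n 2p; python3 d.py .481 .090 .024 73
```

```text
tool_pos: [0.4818, 0.0894, 0.0554]
t 15.7 [0.4818 0.0894 0.0554] [-1.796e+02  1.000e-01  7.340e+01] w 0.0459 gf 0.0 F [-0.9 -0.1  0. ]
[ 0.0004 -0.0008  0.0314] turn 0.4
```

```bash
python3 steer.py '0 0 0.02 0 0.046 | 0 0 0.03 0 0.046 | 0 0 0.031 0 0.046 | 0 0 0.031 0 0.02 | 0 0 0.031 0 0.02 | 0 0 0.031 0 0.02 | 0 0 0.031 0 0.02 | 0 0 0.031 0 0.02' |sed -n 2,6p;  python3 steer.py '0 0 -0.04 0 0.02 | 0 0 -0.1 0 0.02 | 0 0 -0.2 0 0.02 | 0 0 -0.2 0 0.02 | 0 0 -0.2 0 0.02 | 0 0 -0.2 0 0.02'|sed -n 2,6p; python3 d.py .498 -.1405 .22 90
```

```text
tool_pos: [0.4854, 0.0903, 0.0287]
tool_rot: [179.9, -0.0, 73.4]
force: [-0.9, -0.3, 6.8]
grip_width: 0.0334
grasp_force: 25.0
tool_pos: [0.4883, 0.0914, 0.2351]
tool_rot: [179.3, -0.2, 73.4]
force: [1.6, 0.7, -0.6]
grip_width: 0.0336
grasp_force: 25.0
t 16.9 [0.4883 0.0914 0.2351] [179.3  -0.2  73.4] w 0.0336 gf 25.0 F [ 1.6  0.7 -0.6]
[-0.2195  0.0753  0.0153] turn -16.6
```

```bash
python3 steer.py '-0.038 0.013 0 -5 0.02 | -0.2195 0.0753 0.015 -16.6 0.02 | -0.2195 0.0753 0.015 -16.6 0.02 | -0.2195 0.0753 0.015 -16.6 0.02 | -0.2195 0.0753 0.015 -16.6 0.02 | -0.2195 0.0753 0.015 -16.6 0.02 | -0.2195 0.0753 0.015 -16.6 0.02 | -0.2195 0.0753 0.015 -16.6 0.02'|sed -n 2p; python3 steer.py '0 0 0 0 0.02 | 0 0 0 0 0.02'|sed -n 2,6p; python3 d.py .498 -.1405 .175 90;python3 - <<'E'
from sq import *
c=imaging.read_camera("wrist"); o=env.get_obs()["tool_pos"]; print(sq(c,"gold",(.45,-.2,.55,-.05),o[2]-.01))
E
```

```text
tool_pos: [0.4932, -0.1437, 0.2117]
tool_pos: [0.4941, -0.1398, 0.2125]
tool_rot: [180.0, -0.0, 90.2]
force: [0.5, -0.3, -0.1]
grip_width: 0.0338
grasp_force: 25.0
t 17.7 [ 0.4941 -0.1398  0.2125] [180.   -0.   90.2] w 0.0338 gf 25.0 F [ 0.5 -0.3 -0.1]
[-0.0007  0.0039  0.0375] turn 0.2
((265.5, 270.0), (0.4999, -0.1537), array([99.9, 62.9]), 0.2, 2628)
```

```bash
python3 steer.py '-0.0005 0.004 0.02 0 0.02 | -0.0005 0.004 0.0375 0 0.02 | -0.0005 0.004 0.0375 0 0.02 | -0.0005 0.004 0.0375 0 0.02'|sed -n 2,6p; python3 steer.py '0 0 0 0 0.06 | 0 0 0 0 0.06 | 0 0 0 0 0.06 | 0 0 0 0 0.06 | 0 0 -0.03 0 0.06 | 0 0 -0.06 0 0.06 | 0 0 -0.06 0 0.06'|sed -n 2p
cat > injar.py <<'E'
from sq import *
c=imaging.read_camera("wrist"); np.save("pics/last.npy",c,allow_pickle=True)
for col in HUE:
    r=sq(c,col,(.44,-.21,.56,-.09),.02)
    if r: print(col,r)
E
python3 injar.py; python3 d.py .491 .335 .239 88
```

```text
tool_pos: [0.4974, -0.1409, 0.1745]
tool_rot: [-179.9, -0.0, 90.1]
force: [0.2, -0.5, -0.4]
grip_width: 0.0339
grasp_force: 25.0
tool_pos: [0.501, -0.1427, 0.241]
purple ((264.5, 179.0), (0.5116, -0.1592), array([5.5, 9. ]), 0.3, 44)
gold ((250.3, 173.3), (0.496, -0.1529), array([22.6, 24.7]), -13.5, 200)
orange ((240.8, 175.4), (0.4857, -0.1552), array([20.1, 21.7]), -4.5, 71)
t 18.7 [ 0.5    -0.1426  0.2386] [179.6   0.2  90. ] w 0.0593 gf 0.0 F [0.2 1.3 0.3]
[ 0.4776 -0.009  -0.0018] turn 2.0
```

```bash
python3 steer.py '0.04 0 0 0 0.0 | 0.29 -0.005 0 2 0.0 | 0.29 -0.005 0 2 0.0 | 0.29 -0.005 0 2 0.0 | 0.29 -0.005 0 2 0.0 | 0.29 -0.005 0 2 0.0 | 0.29 -0.005 0 2 0.0 | 0.29 -0.005 0 2 0.0' 20|sed -n 2p; python3 steer.py '0.19 -0.004 0 0 0 | 0.19 -0.004 0 0 0 | 0.19 -0.004 0 0 0 | 0.19 -0.004 0 0 0 | 0.19 -0.004 0 0 0 | 0.19 -0.004 0 0 0'|sed -n 2,3p;  python3 d.py .490 .338 .098 88
```

```text
tool_pos: [0.4905, 0.1581, 0.2352]
tool_pos: [0.4924, 0.3443, 0.2342]
tool_rot: [-179.8, -0.3, 88.5]
t 19.9 [0.4924 0.3443 0.2342] [-179.8   -0.3   88.5] w 0.0006 gf 0.0 F [-0.5 -0.3 -0.4]
[-0.007  -0.0018  0.1362] turn 0.5
```

```bash
python3 steer.py '-0.004 -0.001 0.04 0.5 0 | -0.004 -0.002 0.136 0.5 0 | -0.004 -0.002 0.136 0.5 0 | -0.004 -0.002 0.136 0.5 0 | -0.004 -0.002 0.136 0.5 0 | -0.004 -0.002 0.136 0.5 0'|sed -n 2,4p; python3 steer.py '-0.015 0 0 0 0 | -0.030 0 0 0 0 | -0.045 0 0 0 0 | -0.058 0 0 0 0 | -0.064 0 0 0 0 | -0.066 0 0 0 0 | -0.066 0 0 0 0 | -0.066 0 0 0 0'|sed -n 2,4p
```

```text
tool_pos: [0.4937, 0.3338, 0.0995]
tool_rot: [-180.0, -0.0, 87.5]
force: [0.1, -0.2, 0.8]
tool_pos: [0.4913, 0.2781, 0.1027]
tool_rot: [179.6, -1.0, 87.8]
force: [3.2, 18.6, -12.2]
```

```bash
python3 steer.py '0.03 0 0 0 0 | 0.067 0 0 0 0 | 0.067 0 -0.03 0 0 | 0.067 0 -0.14 0 0 | 0.067 0 -0.14 0 0 | 0.067 0 -0.14 0 0 | 0.067 0 -0.14 0 0'|sed -n 2,4p
cat > tray.py <<'E'
from sq import *
t=imaging.read_camera("top")
for col in HUE:
    r=sq(t,col,(.41,.03,.545,.16))
    if r: print(col,r)
E
python3 tray.py; python3 d.py .48 .09 .14 88
```

```text
tool_pos: [0.4963, 0.339, 0.2494]
tool_rot: [179.2, -0.5, 87.6]
force: [0.7, 1.8, 0.0]
red ((200.0, 198.0), (0.4749, 0.0863), array([30.9, 31. ]), 1.6, 83)
t 21.7 [0.4954 0.3377 0.2461] [179.4  -0.3  87.5] w 0.0004 gf 0.0 F [-0.2  0.3 -0.9]
[-0.2488 -0.0058  0.1045] turn -0.5
```

```bash
python3 steer.py '-0.04 -0.001 0 0 0.05 | -0.247 -0.006 0 -4 0.05 | -0.247 -0.006 0 -4 0.05 | -0.247 -0.006 0 -4 0.05 | -0.247 -0.006 0 -4 0.05 | -0.247 -0.006 0.02 -4 0.05 | -0.247 -0.006 0.06 -4 0.05 | -0.247 -0.006 0.1 -4 0.05' 25|sed -n 2,3p; python3 steer.py '0 0 0.02 0 0.05 | 0 0 0.02 0 0.05' |sed -n 2p
python3 - <<'E'
from sq import *
c=imaging.read_camera("wrist"); print(sq(c,"red",(.43,.05,.53,.14)))
E
python3 d.py .479 .0905 .024 91.5
```

```text
tool_pos: [0.4787, 0.0843, 0.14]
tool_rot: [179.6, 0.2, 91.1]
tool_pos: [0.4733, 0.0874, 0.1154]
((266.1, 188.7), (0.4794, 0.0937), array([35.3, 33.1]), -3.2, 1580)
t 22.6 [0.4752 0.0883 0.118 ] [-179.8   -0.    91.5] w 0.0497 gf 0.0 F [ 0.9 -0.4  1. ]
[0.0021 0.0041 0.094 ] turn 0.0
```

```bash
python3 steer.py '0.002 0.004 0.03 3 0.05 | 0.002 0.004 0.06 3 0.05 | 0.002 0.004 0.06 3 0.05'|sed -n 2p; python3 d.py .4795 .0905 .024 88
```

```text
tool_pos: [0.4789, 0.0903, 0.0571]
t 22.8 [0.4789 0.0903 0.0571] [-179.8    0.    88.5] w 0.0496 gf 0.0 F [-1.  -0.9 -0.2]
[0.0002 0.0007 0.0331] turn 0.5
```

```bash
python3 steer.py '0 0 0.02 0 0.05 | 0 0 0.03 0 0.05 | 0 0 0.033 0 0.05 | 0 0 0.033 0 0.02 | 0 0 0.033 0 0.02 | 0 0 0.033 0 0.02 | 0 0 0.033 0 0.02 | 0 0 0.033 0 0.02' |sed -n 2,6p;  python3 steer.py '0 0 0 0 0.02 | 0 0 -0.04 0 0.02 | 0 0 -0.1 0 0.02 | 0 0 -0.2 0 0.02 | 0 0 -0.2 0 0.02 | 0 0 -0.2 0 0.02 | 0 0 -0.2 0 0.02'|sed -n 2,6p; python3 d.py .498 -.1445 .22 90
```

```text
tool_pos: [0.4814, 0.0906, 0.027]
tool_rot: [179.9, 0.0, 88.5]
force: [-1.7, -0.1, 7.0]
grip_width: 0.0338
grasp_force: 25.0
tool_pos: [0.4845, 0.0917, 0.2333]
tool_rot: [179.3, 0.0, 88.5]
force: [0.9, 0.8, -0.0]
grip_width: 0.0335
grasp_force: 25.0
t 24.1 [0.4845 0.0917 0.2333] [179.3   0.   88.5] w 0.0335 gf 25.0 F [ 0.9  0.8 -0. ]
[-0.2358  0.0195  0.0137] turn -1.5
```

```bash
python3 steer.py '-0.038 0.003 0 0 0.02 | -0.236 0.0195 0.013 -1.5 0.02 | -0.236 0.0195 0.013 -1.5 0.02 | -0.236 0.0195 0.013 -1.5 0.02 | -0.236 0.0195 0.013 -1.5 0.02 | -0.236 0.0195 0.013 -1.5 0.02 | -0.236 0.0195 0.013 -1.5 0.02 | -0.236 0.0195 0.013 -1.5 0.02'|sed -n 2p; python3 steer.py '0 0 0 0 0.02 | 0 0 0 0 0.02'|sed -n 5,6p; python3 d.py .498 -.1445 .175 90
```

```text
tool_pos: [0.4932, -0.148, 0.2121]
grip_width: 0.0339
grasp_force: 25.0
t 24.9 [ 0.4941 -0.144   0.2129] [180.   -0.   90.2] w 0.0339 gf 25.0 F [-0.1 -0.  -0. ]
[-0.0005  0.0039  0.0379] turn 0.2
```

```bash
python3 steer.py '-0.0005 0.004 0.02 0 0.02 | -0.0005 0.004 0.038 0 0.02 | -0.0005 0.004 0.038 0 0.02 | -0.0005 0.004 0.038 0 0.02'|sed -n 2,6p; python3 steer.py '0 0 0 0 0.06 | 0 0 0 0 0.06 | 0 0 0 0 0.06 | 0 0 0 0 0.06 | 0 0 -0.03 0 0.06 | 0 0 -0.06 0 0.06 | 0 0 -0.06 0 0.06'|sed -n 2p; python3 injar.py; python3 d.py .491 .338 .239 88
```

```text
tool_pos: [0.4974, -0.1448, 0.1746]
tool_rot: [-179.9, -0.0, 90.2]
force: [0.5, 0.5, -0.4]
grip_width: 0.0338
grasp_force: 25.0
tool_pos: [0.501, -0.1469, 0.2409]
red ((255.0, 172.0), (0.5012, -0.1557), array([29. , 35.1]), -0.1, 578)
orange ((245.5, 171.8), (0.4908, -0.1554), array([30.9,  7. ]), 9.2, 52)
t 25.9 [ 0.5001 -0.1468  0.2385] [179.6   0.2  90. ] w 0.0596 gf 0.0 F [ 0.4 -0.2 -0.4]
[ 0.4848 -0.009  -0.0019] turn 2.0
```

Red is in. Next push.

```bash
python3 steer.py '0.04 0 0 0 0.0 | 0.295 -0.005 0 2 0.0 | 0.295 -0.005 0 2 0.0 | 0.295 -0.005 0 2 0.0 | 0.295 -0.005 0 2 0.0 | 0.295 -0.005 0 2 0.0 | 0.295 -0.005 0 2 0.0 | 0.295 -0.005 0 2 0.0' 20|sed -n 2p; python3 steer.py '0.19 -0.004 0 0 0 | 0.19 -0.004 0 0 0 | 0.19 -0.004 0 0 0 | 0.19 -0.004 0 0 0 | 0.19 -0.004 0 0 0 | 0.19 -0.004 0 0 0'|sed -n 2,3p;  python3 d.py .490 .338 .098 88
```

```text
tool_pos: [0.4907, 0.1577, 0.2352]
tool_pos: [0.4924, 0.3452, 0.2342]
tool_rot: [-179.8, -0.3, 88.5]
t 27.0 [0.4924 0.3452 0.2342] [-179.8   -0.3   88.5] w 0.0002 gf 0.0 F [0.2 0.1 1.4]
[-0.0079 -0.0018  0.1362] turn 0.5
```

```bash
python3 steer.py '-0.005 -0.001 0.04 0.5 0 | -0.005 -0.002 0.136 0.5 0 | -0.005 -0.002 0.136 0.5 0 | -0.005 -0.002 0.136 0.5 0 | -0.005 -0.002 0.136 0.5 0 | -0.005 -0.002 0.136 0.5 0'|sed -n 2,4p; python3 steer.py '-0.015 0 0 0 0 | -0.030 0 0 0 0 | -0.045 0 0 0 0 | -0.058 0 0 0 0 | -0.064 0 0 0 0 | -0.066 0 0 0 0 | -0.066 0 0 0 0 | -0.066 0 0 0 0'|sed -n 2,4p;python3 steer.py '0.03 0 0 0 0 | 0.067 0 0 0 0 | 0.067 0 -0.03 0 0 | 0.067 0 -0.14 0 0 | 0.067 0 -0.14 0 0 | 0.067 0 -0.14 0 0 | 0.067 0 -0.14 0 0'|sed -n 2,4p; python3 tray.py; python3 d.py .48 .09 .14 88
```

```text
tool_pos: [0.4936, 0.3336, 0.0995]
tool_rot: [-180.0, -0.0, 87.5]
force: [-0.0, -0.0, 0.6]
tool_pos: [0.4913, 0.2781, 0.1027]
tool_rot: [179.6, -1.0, 87.8]
force: [2.2, 18.5, -12.8]
tool_pos: [0.4962, 0.3388, 0.2493]
tool_rot: [179.2, -0.5, 87.6]
force: [-0.5, 0.8, -0.7]
green ((202.6, 198.4), (0.4738, 0.0784), array([31.4, 31.5]), -5.1, 70)
t 28.8 [0.4954 0.3375 0.246 ] [179.4  -0.3  87.5] w 0.0003 gf 0.0 F [-0.7 -0.5  0.4]
[-0.2485 -0.0057  0.1044] turn -0.5
```

```bash
python3 steer.py '-0.04 -0.001 0 0 0.05 | -0.25 -0.006 0 2 0.05 | -0.25 -0.006 0 2 0.05 | -0.25 -0.006 0 2 0.05 | -0.25 -0.006 0 2 0.05 | -0.25 -0.006 0.02 2 0.05 | -0.25 -0.006 0.06 2 0.05 | -0.25 -0.006 0.1 2 0.05' 25|sed -n 2,3p; python3 steer.py '0 0 0.02 0 0.05 | 0 0 0.02 0 0.05' |sed -n 2p
python3 - <<'E'
from sq import *
c=imaging.read_camera("wrist"); print(sq(c,"green",(.43,.05,.53,.14)))
E
python3 d.py .4785 .086 .024 85
```

```text
tool_pos: [0.4788, 0.0807, 0.1402]
tool_rot: [179.6, 0.2, 85.1]
tool_pos: [0.4732, 0.0842, 0.1154]
((265.0, 194.5), (0.4788, 0.0853), array([34.3, 32.1]), -3.2, 1427)
t 29.7 [0.4751 0.0851 0.118 ] [-179.8   -0.    85.5] w 0.0493 gf 0.0 F [-0.7  0.1 -0.2]
[0.0011 0.0037 0.094 ] turn 0.5
```

```bash
python3 steer.py '0.001 0.004 0.03 0 0.05 | 0.001 0.004 0.06 0 0.05 | 0.001 0.004 0.08 0 0.05 | 0.001 0.004 0.091 0 0.05 | 0.001 0.004 0.093 0 0.05'|sed -n 2,4p;  python3 steer.py '0 0 0 0 0.02 | 0 0 0 0 0.02 | 0 0 0 0 0.02 | 0 0 0 0 0.02 | 0 0 0 0 0.02 | 0 0 0 0 0.02' |sed -n 2,6p;  python3 steer.py '0 0 0 0 0.02 | 0 0 -0.04 0 0.02 | 0 0 -0.1 0 0.02 | 0 0 -0.2 0 0.02 | 0 0 -0.2 0 0.02 | 0 0 -0.2 0 0.02 | 0 0 -0.2 0 0.02'|sed -n 2,6p; python3 d.py .498 -.1415 .22 90
```

```text
tool_pos: [0.4809, 0.0861, 0.026]
tool_rot: [-180.0, -0.0, 85.5]
force: [-1.0, 0.3, 0.2]
tool_pos: [0.4819, 0.086, 0.0274]
tool_rot: [179.8, 0.0, 85.5]
force: [-0.6, -0.6, 7.9]
grip_width: 0.0334
grasp_force: 25.0
tool_pos: [0.4845, 0.087, 0.2334]
tool_rot: [179.3, 0.0, 85.5]
force: [0.6, 0.3, -0.6]
grip_width: 0.0337
grasp_force: 25.0
t 31.2 [0.4845 0.087  0.2334] [179.3   0.   85.5] w 0.0337 gf 25.0 F [ 0.6  0.3 -0.6]
[-0.2268  0.0311  0.0139] turn -4.5
```

```bash
python3 steer.py '-0.038 0.005 0 0 0.02 | -0.227 0.031 0.013 -4.5 0.02 | -0.227 0.031 0.013 -4.5 0.02 | -0.227 0.031 0.013 -4.5 0.02 | -0.227 0.031 0.013 -4.5 0.02 | -0.227 0.031 0.013 -4.5 0.02 | -0.227 0.031 0.013 -4.5 0.02 | -0.227 0.031 0.013 -4.5 0.02'|sed -n 2p; python3 steer.py '0 0 0 0 0.02 | 0 0 0 0 0.02'|sed -n 5,6p; python3 d.py .498 -.1415 .175 90
```

```text
tool_pos: [0.4932, -0.1443, 0.2124]
grip_width: 0.0335
grasp_force: 25.0
t 32.0 [ 0.4939 -0.141   0.2131] [180.    0.   90.2] w 0.0335 gf 25.0 F [ 0.2  0.4 -0.7]
[-0.0005  0.0041  0.0381] turn 0.2
```

```bash
python3 steer.py '-0.0005 0.004 0.02 0 0.02 | -0.0005 0.004 0.038 0 0.02 | -0.0005 0.004 0.038 0 0.02 | -0.0005 0.004 0.038 0 0.02'|sed -n 2,6p; python3 steer.py '0 0 0 0 0.06 | 0 0 0 0 0.06 | 0 0 0 0 0.06 | 0 0 0 0 0.06 | 0 0 -0.03 0 0.06 | 0 0 -0.06 0 0.06 | 0 0 -0.06 0 0.06'|sed -n 2p; python3 injar.py; python3 d.py .491 .338 .239 88
```

```text
tool_pos: [0.4972, -0.1418, 0.1746]
tool_rot: [-179.9, -0.0, 90.2]
force: [-0.1, -0.3, 0.8]
grip_width: 0.0335
grasp_force: 25.0
tool_pos: [0.5008, -0.1438, 0.2408]
red ((269.5, 177.5), (0.5168, -0.1587), array([ 7.7, 23.6]), 0.4, 89)
green ((249.3, 177.6), (0.4948, -0.1589), array([34.1, 36.7]), -8.6, 627)
orange ((249.0, 177.0), (0.4944, -0.1581), array([6.5, 8. ]), -14.5, 36)
t 33.0 [ 0.4998 -0.1438  0.2384] [179.6   0.2  90. ] w 0.0594 gf 0.0 F [-1.6  0.1  0.1]
[ 0.4818 -0.0088 -0.0021] turn 2.0
```

```bash
python3 steer.py '0.04 0 0 0 0.0 | 0.292 -0.005 0 2 0.0 | 0.292 -0.005 0 2 0.0 | 0.292 -0.005 0 2 0.0 | 0.292 -0.005 0 2 0.0 | 0.292 -0.005 0 2 0.0 | 0.292 -0.005 0 2 0.0 | 0.292 -0.005 0 2 0.0' 20|sed -n 2p; python3 steer.py '0.19 -0.004 0 0 0 | 0.19 -0.004 0 0 0 | 0.19 -0.004 0 0 0 | 0.19 -0.004 0 0 0 | 0.19 -0.004 0 0 0 | 0.19 -0.004 0 0 0'|sed -n 2,3p;  python3 d.py .490 .338 .098 88
```

```text
tool_pos: [0.4902, 0.1584, 0.235]
tool_pos: [0.492, 0.3451, 0.234]
tool_rot: [-179.8, -0.3, 88.5]
t 34.2 [0.492  0.3451 0.234 ] [-179.8   -0.3   88.5] w 0.0003 gf 0.0 F [ 0.2 -0.2  0.3]
[-0.0078 -0.0014  0.136 ] turn 0.5
```

```bash
python3 steer.py '-0.005 -0.001 0.04 0.5 0 | -0.005 -0.002 0.136 0.5 0 | -0.005 -0.002 0.136 0.5 0 | -0.005 -0.002 0.136 0.5 0 | -0.005 -0.002 0.136 0.5 0 | -0.005 -0.002 0.136 0.5 0'|sed -n 2,4p; python3 steer.py '-0.015 0 0 0 0 | -0.030 0 0 0 0 | -0.045 0 0 0 0 | -0.058 0 0 0 0 | -0.064 0 0 0 0 | -0.066 0 0 0 0 | -0.066 0 0 0 0 | -0.066 0 0 0 0'|sed -n 2,4p;python3 steer.py '0.03 0 0 0 0 | 0.067 0 0 0 0 | 0.067 0 -0.03 0 0 | 0.067 0 -0.14 0 0 | 0.067 0 -0.14 0 0 | 0.067 0 -0.14 0 0 | 0.067 0 -0.14 0 0'|sed -n 2,4p; python3 tray.py; python3 d.py .48 .09 .14 88
python3 - <<'E'
from h import *
t=imaging.read_camera("top");s=imaging.read_camera("scene")
im=np.zeros((600,800,3),np.uint8); im[:293,:800]=cv2.resize(t["color"][150:260,110:410],(800,293),interpolation=cv2.INTER_CUBIC);im[300:,:700]=cv2.resize(s["color"][160:260,160:393],(700,300),interpolation=cv2.INTER_CUBIC);cv2.imwrite("pics/p9.png",im)
E
```

```text
tool_pos: [0.4934, 0.3336, 0.0995]
tool_rot: [-180.0, -0.0, 87.5]
force: [0.6, 0.2, 0.4]
tool_pos: [0.491, 0.2781, 0.1027]
tool_rot: [179.6, -1.0, 87.8]
force: [1.5, 20.5, -13.5]
tool_pos: [0.4959, 0.3389, 0.2492]
tool_rot: [179.3, -0.5, 87.6]
force: [0.7, 0.9, -0.3]
blue ((202.5, 201.0), (0.4659, 0.0783), array([30.9, 33.9]), 1.6, 87)
t 36.0 [0.4951 0.3376 0.2459] [179.4  -0.3  87.5] w 0.0007 gf 0.0 F [0.1 0.2 0.2]
[-0.2486 -0.0054  0.1044] turn -0.5
```

View pics/p9.png

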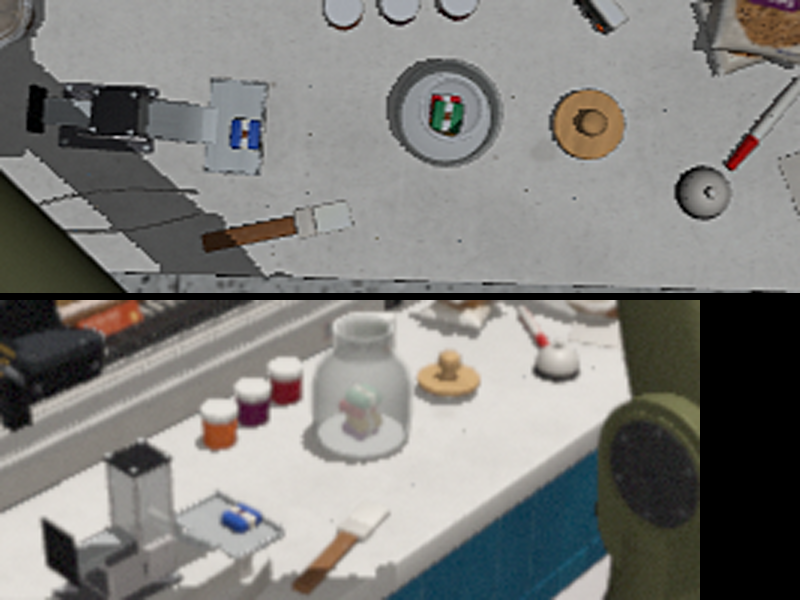

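The shaft is empty, and blue lies in the tray at (245,133). Four squares are stacked in the jar, and the lid stands at (590,123). Nothing else has moved.

```bash
python3 steer.py '-0.04 -0.001 0 0 0.046 | -0.25 -0.013 0 0 0.046 | -0.25 -0.013 0 0 0.046 | -0.25 -0.013 0 0 0.046 | -0.25 -0.013 0 0 0.046 | -0.25 -0.013 0.02 0 0.046 | -0.25 -0.013 0.06 0 0.046 | -0.25 -0.013 0.1 0 0.046' 25|sed -n 2,3p; python3 steer.py '0 0 0.02 0 0.046 | 0 0 0.02 0 0.046' |sed -n 2p
python3 - <<'E'
from sq import *
c=imaging.read_camera("wrist"); print(sq(c,"blue",(.43,.05,.53,.14)))
E
python3 d.py .4705 .086 .025 88
```

```text
tool_pos: [0.4704, 0.0805, 0.1386]
tool_rot: [179.7, 0.2, 87.0]
tool_pos: [0.4648, 0.0842, 0.1141]
((265.5, 194.0), (0.4706, 0.0864), array([35. , 32.5]), -1.5, 1551)
t 37.0 [0.4669 0.0852 0.1168] [-179.7   -0.    87.5] w 0.0456 gf 0.0 F [ 0.5 -0.5  0.7]
[0.0009 0.0041 0.0918] turn -0.5
```

```bash
python3 steer.py '0.001 0.004 0.03 0 0.046 | 0.001 0.004 0.06 0 0.046 | 0.001 0.004 0.08 0 0.046 | 0.001 0.004 0.09 0 0.046 | 0.001 0.004 0.092 0 0.046'|sed -n 2,4p;  python3 steer.py '0 0 0 0 0.02 | 0 0 0 0 0.02 | 0 0 0 0 0.02 | 0 0 0 0 0.02 | 0 0 0 0 0.02 | 0 0 0 0 0.02' |sed -n 2,6p;  python3 steer.py '0 0 0 0 0.02 | 0 0 -0.04 0 0.02 | 0 0 -0.1 0 0.02 | 0 0 -0.2 0 0.02 | 0 0 -0.2 0 0.02 | 0 0 -0.2 0 0.02 | 0 0 -0.2 0 0.02'|sed -n 2,6p; python3 d.py .498 -.1415 .22 90
```

```text
tool_pos: [0.4732, 0.0866, 0.0267]
tool_rot: [-179.9, -0.0, 87.5]
force: [-0.3, -0.2, 0.6]
tool_pos: [0.4747, 0.0865, 0.0285]
tool_rot: [179.8, 0.0, 87.5]
force: [-1.4, -0.1, 7.1]
grip_width: 0.0335
grasp_force: 25.0
tool_pos: [0.4773, 0.0875, 0.2343]
tool_rot: [179.3, 0.1, 87.5]
force: [1.0, 0.8, 0.0]
grip_width: 0.0337
grasp_force: 25.0
t 38.5 [0.4773 0.0875 0.2343] [1.793e+02 1.000e-01 8.750e+01] w 0.0337 gf 25.0 F [1.  0.8 0. ]
[-0.2279  0.0304  0.0151] turn -2.5
```

```bash
python3 steer.py '-0.038 0.005 0 0 0.02 | -0.228 0.030 0.013 -2.5 0.02 | -0.228 0.030 0.013 -2.5 0.02 | -0.228 0.030 0.013 -2.5 0.02 | -0.228 0.030 0.013 -2.5 0.02 | -0.228 0.030 0.013 -2.5 0.02 | -0.228 0.030 0.013 -2.5 0.02 | -0.228 0.030 0.013 -2.5 0.02'|sed -n 2p; python3 steer.py '0 0 0 0 0.02 | 0 0 0 0 0.02'|sed -n 5,6p; python3 d.py .498 -.1415 .175 90
```

```text
tool_pos: [0.4928, -0.1441, 0.2133]
grip_width: 0.0334
grasp_force: 25.0
t 39.3 [ 0.4935 -0.1408  0.214 ] [180.    0.   90.2] w 0.0334 gf 25.0 F [0.5 0.6 0.6]
[-0.0007  0.0045  0.039 ] turn 0.2
```

```bash
python3 steer.py '-0.0005 0.0045 0.02 0 0.02 | -0.0005 0.0045 0.039 0 0.02 | -0.0005 0.0045 0.039 0 0.02 | -0.0005 0.0045 0.039 0 0.02'|sed -n 2,6p; python3 steer.py '0 0 0 0 0.06 | 0 0 0 0 0.06 | 0 0 0 0 0.06 | 0 0 0 0 0.06 | 0 0 -0.03 0 0.06 | 0 0 -0.06 0 0.06 | 0 0 -0.08 0 0.06 | -0.03 0 -0.08 0 0.06'|sed -n 2p;python3 steer.py '-0.03 0 0 0 0.06 | -0.03 0 0 0 0.06 | -0.03 0 0 0 0.06 | -0.03 0 0 0 0.06'|sed -n 2p; python3 injar.py; python3 d.py .492 -.311 .239 90;python3 - <<'E'
from h import *
c=imaging.read_camera("wrist"); np.save("pics/w10.npy",c,allow_pickle=True);s=imaging.read_camera("scene");t=imaging.read_camera("top");np.save("pics/top10.npy",t,allow_pickle=True)
im=np.zeros((600,800,3),np.uint8); im[:384,:512]=c["color"]; im[:288,512:]=cv2.resize(s["color"][130:220,230:320],(288,288)); cv2.imwrite("pics/p10.png",im)
print(proj(c,[.498,-.1445,.15]),[proj(c,[.498+.0355*np.cos(a),-.1445+.0355*np.sin(a),.15]).round(1).tolist() for a in(0,1.5708,3.1416,-1.5708)])
E
```

```text
tool_pos: [0.4973, -0.1417, 0.1746]
tool_rot: [-179.9, -0.0, 90.2]
force: [-0.3, 0.8, -0.1]
grip_width: 0.0334
grasp_force: 25.0
tool_pos: [0.5017, -0.1673, 0.2608]
tool_pos: [0.4979, -0.2028, 0.255]
green ((239.5, 122.0), (0.4792, -0.1578), array([8.6, 3.3]), -0.8, 30)
blue ((259.5, 112.5), (0.501, -0.1479), array([39.2, 38.3]), -0.0, 978)
t 40.7 [ 0.498  -0.2021  0.255 ] [180.   -0.   90.1] w 0.0603 gf 0.0 F [0.3 0.2 0.4]
[-0.1089 -0.0061  0.0159] turn 0.1
[256.65416935 116.46571008] [[306.4, 116.5], [256.7, 63.8], [207.0, 116.4], [256.6, 165.4]]
```

View pics/p10.png

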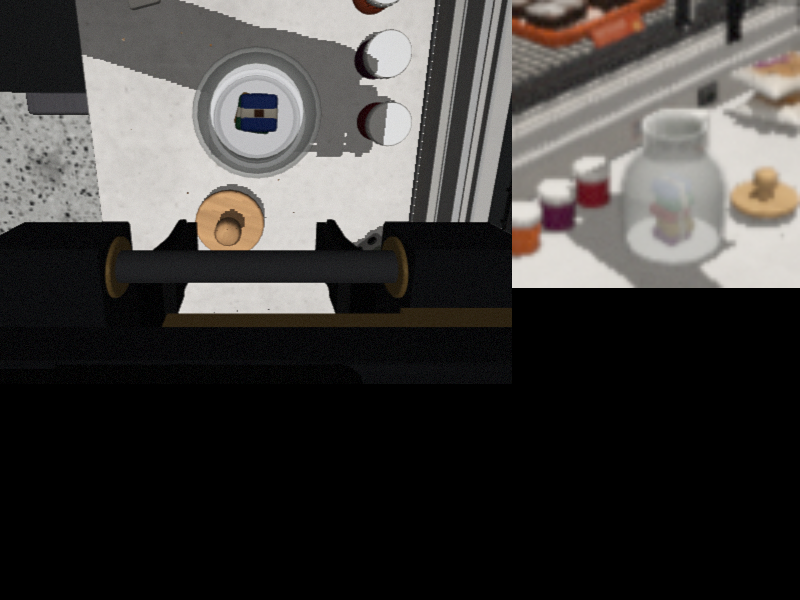

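All five squares are in the jar. The lid has been knocked aside to wrist (230,219), still upright, so I measure the lid and the rim again.

Run:
```python
from lid import *
c=np.load("pics/w10.npy",allow_pickle=True).item();t=np.load("pics/top10.npy",allow_pickle=True).item()
g0=plane(c,230,219,.022)[:2]
a,Ra,s=disc(c,g0,.022); b,Rb,s2=disc(t,g0,.022)
print("wrist",a,Ra,s,plane(c,*a,.022),"top",b,Rb,s2,plane(t,*b,.022),two(ray(c,*a),ray(t,*b)))
h,v=(229,232),None
g=cv2.cvtColor(c["color"],cv2.COLOR_BGR2GRAY).astype(int)
print("row112 L",[int(x) for x in g[110:114,190:235].mean(0)],"R",[int(x) for x in g[110:114,280:325].mean(0)])
print("col257 T",[int(x) for x in g[40:85,255:259].mean(1)],"B",[int(x) for x in g[140:185,255:259].mean(1)])
```

```text
Traceback (most recent call last):
  File "lid.py", line 5, in disc
    k=l[max(g[1]-20,0):g[1]+20,g[0]-20:g[0]+20]; i=np.bincount(k[k>0]).argmax()
                                                   ~~~~~~~~~~~~~~~~~~~~~~~~~~^^
ValueError: attempt to get argmax of an empty sequence
```

```bash
python3 - <<'E'
from lid import *
c=np.load("pics/w10.npy",allow_pickle=True).item()
g0=plane(c,230,219,.022)[:2]; print(g0)
a,Ra,s=disc(c,g0,.022); print("wrist",a,Ra,s,plane(c,*a,.022), "expR",c["fx"]*.041/(c["world_from_camera"][2,3]-.022))
print("knob",plane(c,229,233,.055))
g=cv2.cvtColor(c["color"],cv2.COLOR_BGR2GRAY).astype(int)
print("row112 L",[int(x) for x in g[110:114,190:235].mean(0)],"R",[int(x) for x in g[110:114,280:325].mean(0)])
print("col257 T",[int(x) for x in g[40:85,255:259].mean(1)],"B",[int(x) for x in g[140:185,255:259].mean(1)])
E
python3 d.py
```

```text
[ 0.46700107 -0.26854482]
wrist (229.1865692138672, 222.5) 34.25791931152344 [ 195  190   69   61 3426] [ 0.46596836 -0.27288999  0.022     ] expR 37.19146845994773
knob [ 0.46834345 -0.27257393  0.055     ]
row112 L [207, 202, 174, 151, 156, 161, 157, 129, 96, 93, 96, 99, 99, 101, 101, 103, 101, 99, 106, 131, 167, 213, 214, 201, 166, 169, 173, 163, 158, 161, 169, 189, 190, 190, 190, 190, 192, 191, 191, 190, 188, 190, 192, 190, 190] R [191, 190, 191, 189, 190, 190, 191, 191, 190, 191, 191, 191, 184, 166, 165, 168, 175, 180, 175, 179, 209, 214, 201, 157, 126, 103, 102, 102, 98, 94, 95, 93, 90, 89, 84, 86, 99, 112, 110, 105, 98, 86, 99, 100, 100]
col257 T [95, 96, 96, 97, 95, 93, 83, 94, 111, 113, 115, 110, 86, 83, 87, 88, 92, 95, 98, 99, 104, 102, 111, 155, 198, 195, 197, 196, 190, 205, 212, 212, 206, 199, 204, 171, 178, 175, 167, 164, 182, 189, 192, 191, 188] B [192, 191, 191, 191, 190, 189, 192, 191, 189, 189, 190, 191, 191, 191, 188, 166, 164, 162, 101, 75, 81, 94, 91, 107, 130, 131, 129, 128, 118, 106, 104, 103, 102, 116, 162, 159, 155, 155, 190, 215, 216, 215, 216, 217, 216]
t 40.8 [ 0.498 -0.202  0.255] [180.    0.   90.1] w 0.06 gf 0.0 F [-0.   0.3 -0.2]
```

```bash
python3 steer.py '-0.04 -0.01 0 0 0.06 | -0.1 -0.03 0.02 0 0.06 | -0.1 -0.03 0.055 0 0.06 | -0.1 -0.03 0.055 0 0.06 | -0.1 -0.03 0.055 0 0.06 | -0.1 -0.03 0.055 0 0.06'|sed -n 2p;python3 - <<'E'
from lid import *
c=imaging.read_camera("wrist"); np.save("pics/w11.npy",c,allow_pickle=True); cv2.imwrite("pics/w11.png",c["color"])
a,R,s=disc(c,(.467,-.274),.022); print(a,R,s,plane(c,*a,.022),proj(c,[.467,-.274,.055]))
w=np.load("pics/w10.npy",allow_pickle=True).item(); print(two(ray(c,*a),ray(w,229.2,224)))
print(env.get_obs()["tool_pos"])
E
```

```text
tool_pos: [0.4686, -0.3017, 0.2001]
(253.61907958984375, 144.48634338378906) 42.69268035888672 [ 212  102   85   86 5667] [ 0.46572116 -0.2736343   0.022     ] [254.78403212 150.01159346]
(array([ 0.46601687, -0.27320772,  0.02587226]), np.float64(0.0005480150405259057))
[ 0.46941522 -0.30144766  0.20111163]
```

View pics/w11.png

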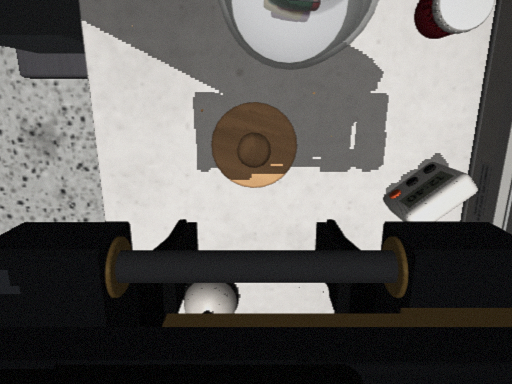

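```bash
python3 steer.py '0.028 -0.003 0.02 0 0.06 | 0.028 -0.003 0.06 0 0.06 | 0.028 -0.003 0.1 0 0.06 | 0.028 -0.003 0.12 0 0.06 | 0.028 -0.003 0.12 0 0.06 | 0.028 -0.003 0.12 0 0.06'|sed -n 2,4p; python3 d.py .466 -.2737 .044 90
```

```text
tool_pos: [0.4662, -0.2738, 0.081]
tool_rot: [179.9, -0.0, 90.2]
force: [-0.6, -0.6, 0.2]
t 41.9 [ 0.4662 -0.2738  0.081 ] [179.9  -0.   90.2] w 0.0601 gf 0.0 F [-0.6 -0.6  0.2]
[ 0.0001 -0.0002  0.037 ] turn 0.2
```

```bash
python3 steer.py '0 0 0.02 0 0.06 | 0 0 0.034 0 0.06 | 0 0 0.037 0 0.05 | 0 0 0.037 0 0.02 | 0 0 0.037 0 0.02 | 0 0 0.037 0 0.02 | 0 0 0.037 0 0.02 | 0 0 0.037 0 0.02' 40 |sed -n 2,6p; python3 steer.py '0 0 0 0 0.02 | 0 0 0 0 0.02 | 0 0 0 0 0.02 | 0 0 0 0 0.02'  |sed -n 2,6p; python3 steer.py '0 0 -0.04 0 0.02 | 0 0 -0.1 0 0.02 | 0 0 -0.19 0 0.02 | 0 0 -0.19 0 0.02 | 0 0 -0.19 0 0.02 | 0 0 -0.19 0 0.02 | 0 0 -0.19 0 0.02'  |sed -n 2,6p; python3 d.py .498 -.2 .235 90
```

```text
tool_pos: [0.4657, -0.2756, 0.044]
tool_rot: [179.9, 0.1, 90.0]
force: [0.8, -1.0, 2.1]
grip_width: 0.0285
grasp_force: 40.0
tool_pos: [0.4658, -0.2756, 0.0439]
tool_rot: [179.9, 0.1, 90.0]
force: [0.5, 0.4, 6.4]
grip_width: 0.0286
grasp_force: 40.0
tool_pos: [0.465, -0.2755, 0.2336]
tool_rot: [179.9, 0.1, 90.0]
force: [-0.1, 0.1, -2.8]
grip_width: 0.0285
grasp_force: 40.0
t 43.5 [ 0.465  -0.2755  0.2336] [1.799e+02 1.000e-01 9.000e+01] w 0.0285 gf 40.0 F [-0.1  0.1 -2.8]
[ 0.0755  0.033  -0.0015] turn -0.0
```

```bash
python3 steer.py '0.035 0.009 0 0 0.02 | 0.13 0.0333 0 0 0.02 | 0.13 0.0333 0 0 0.02 | 0.13 0.0333 0 0 0.02 | 0.13 0.0333 0 0 0.02 | 0.13 0.0333 0 0 0.02 | 0.13 0.0333 0 0 0.02'|sed -n 2,6p; python3 steer.py '0 0 0 0 0.02 | 0 0 0 0 0.02'|sed -n 2,6p; python3 d.py .4983 -.1455 .2 90
```

```text
tool_pos: [0.4967, -0.146, 0.2309]
tool_rot: [-179.8, -0.0, 90.0]
force: [0.5, -1.3, -2.3]
grip_width: 0.0288
grasp_force: 40.0
tool_pos: [0.4974, -0.1466, 0.2321]
tool_rot: [-179.9, -0.0, 89.9]
force: [0.7, -0.5, -2.1]
grip_width: 0.0288
grasp_force: 40.0
t 44.2 [ 0.4974 -0.1466  0.2321] [-179.9   -0.    89.9] w 0.0288 gf 40.0 F [ 0.7 -0.5 -2.1]
[0.0011 0.001  0.0321] turn -0.1
```

```bash
python3 steer.py '0.001 0.001 0.015 0 0.02 | 0.001 0.001 0.028 0 0.02 | 0.001 0.001 0.034 0 0.02 | 0.001 0.001 0.034 0 0.02'|sed -n 2,6p; python3 steer.py '0 0 0.004 0 0.02 | 0 0 0.007 0 0.02 | 0 0 0.007 0 0.02'|sed -n 2,6p; python3 d.py .4983 -.1455 .182 90
```

```text
tool_pos: [0.4978, -0.1448, 0.1972]
tool_rot: [-179.8, -0.1, 89.9]
force: [-0.7, 0.3, -2.9]
grip_width: 0.0285
grasp_force: 40.0
tool_pos: [0.4991, -0.1444, 0.1918]
tool_rot: [-180.0, 0.0, 90.0]
force: [0.1, 0.1, -2.3]
grip_width: 0.0286
grasp_force: 40.0
t 44.8 [ 0.4991 -0.1444  0.1918] [-180.    0.   90.] w 0.0286 gf 40.0 F [ 0.1  0.1 -2.3]
[-0.0011 -0.0008  0.0098] turn -0.0
```

```bash
python3 steer.py '-0.0005 -0.0005 0.004 0 0.02 | -0.0005 -0.0005 0.007 0 0.02 | -0.0005 -0.0005 0.009 0 0.02 | -0.0005 -0.0005 0.009 0 0.02 | -0.0005 -0.0005 0.009 0 0.02'|sed -n 2,6p
```

```text
tool_pos: [0.4986, -0.1447, 0.1828]
tool_rot: [-180.0, -0.0, 90.0]
force: [-0.0, -0.4, -1.6]
grip_width: 0.0289
grasp_force: 40.0
```

Free descent to 0.1828, so the plug is inside the neck. Lower the last millimetre, release and lift.

```bash
python3 steer.py '0 0 0.001 0 0.02 | 0 0 0.001 0 0.02'|sed -n 2,4p; python3 steer.py '0 0 0 0 0.06 | 0 0 0 0 0.06 | 0 0 0 0 0.06 | 0 0 0 0 0.06 | 0 0 -0.02 0 0.06 | 0 0 -0.06 0 0.06 | -0.03 0 -0.1 0 0.06 | -0.07 0 -0.1 0 0.06'|sed -n 2,6p;  python3 steer.py '-0.2 0 -0.03 0 0.06 | -0.2 0 -0.03 0 0.06 | -0.2 0 -0.03 0 0.06 | -0.2 0 -0.03 0 0.06 | -0.2 0 -0.03 0 0.06 | -0.2 0 -0.03 0 0.06'|sed -n 2p
python3 - <<'E'
from lid import *
s=imaging.read_camera("scene");t=imaging.read_camera("top")
im=np.zeros((600,800,3),np.uint8); im[:293,:800]=cv2.resize(t["color"][150:260,110:410],(800,293),interpolation=cv2.INTER_CUBIC);im[295:,:305]=cv2.resize(s["color"][140:230,240:330],(305,305),interpolation=cv2.INTER_CUBIC);im[295:,310:770]=cv2.resize(s["color"][200:270,160:266],(460,305),interpolation=cv2.INTER_CUBIC);cv2.imwrite("pics/p12.png",im)
a,R,q=disc(t,(.498,-.149),.16); print(a,plane(t,*a,.16)); k0=np.load("pics/scene0.npy",allow_pickle=True).item()
print(disc(s,(.498,-.149),.16),disc(k0,(.498,-.149),.16),disc(np.load("pics/top0.npy",allow_pickle=True).item(),(.498,-.149),.16))
E
```

```text
tool_pos: [0.4989, -0.1447, 0.1821]
tool_rot: [180.0, 0.0, 90.0]
force: [0.5, 0.1, -0.4]
tool_pos: [0.5027, -0.2068, 0.2885]
tool_rot: [179.5, 0.2, 90.5]
force: [2.3, -0.1, 0.9]
grip_width: 0.0597
grasp_force: 0.0
tool_pos: [0.4953, -0.4211, 0.3103]
(278.43218994140625, 189.53390502929688) [ 0.49746127 -0.1471805   0.16      ]
((279.5, 167.0), 10.688879013061523, array([269, 157,  22,  17, 252], dtype=int32)) ((280.06817626953125, 167.0), 11.113369941711426, array([269, 157,  23,  17, 256], dtype=int32)) ((279.4438171386719, 189.87078857421875), 14.600017547607422, array([265, 176,  30,  29, 658], dtype=int32))
```

View pics/p12.png

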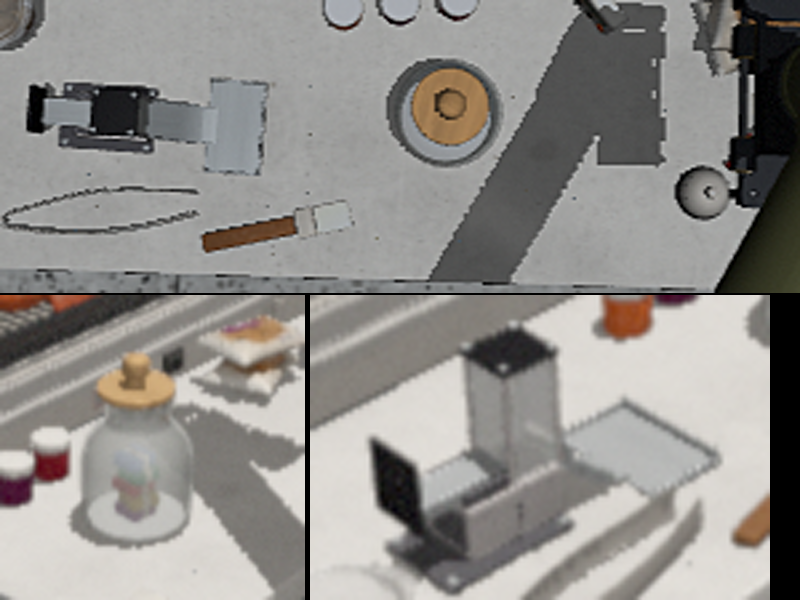

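The lid sits level in the same place as at the start (scene blob rows 157–174, as before). The squares are stacked in the jar, the shaft and tray are empty, the slide is home and the arm is clear. I hand in.

```bash
python3 steer.py '0 0 0 0 0.06 | 0 0 0 0 0.06 | 0 0 0 0 0.06'|head -1; python3 -c "
from cell import env, imaging
print(env.sign_off())"
```

```text
time_s: 46.88
the job is handed in; nothing more can be done
None
```

The job is handed in after 47 s on the robot's clock: all five fudge squares are in the jar, the lid is back on level, and the slide is home; no verdict was returned.

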